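Square the praline plate and stack the tray over it

ROBOT

A 6-joint arm with a two-finger parallel gripper is mounted at the origin on the work surface. World frame = base frame: x ahead of the robot, y to its left, z up, the work surface at z = 0. Lengths are in mm, angles in rad, forces in N, time in s.
With the tool pointing down it reaches from about 325 to 900 mm from the base axis. Payload 3.5 kg.
Tool frame: the origin (TCP) lies on the centre line of the jaws, within the pads' length; the fingertips stand 8 mm ahead of it and the grasp point (between the pads) lies 11 mm behind it (manip.nose_length is the distance from the TCP to the fingertips, in mm); x points along the fingers, z is the direction in which the jaws open and shut, and the axes are right-handed (so a half turn about x gives the same grasp; the last joint's range is limited). The gripper opens to 85 mm and grips with 20 to 120 N. Pads are 22 mm wide; open, the fingers measure 114 mm over their backs; the gripper's body (76 mm by 85 mm) begins 54 mm behind the grasp point. The pads swing forward as they close: fully open they stand 13 mm farther back than shut.
Start: joints at [1.177, 0.276, -0.026, 1.268, 0, 1.467], TCP at [179.206, 598.755, 239.313] pointing down, gripper open.
Joint ranges: [-3.12, 3.12], [-0.85, 1.88], [-1.08, 1.24], [-1.95, 2.15], [-1.57, 1.53], [-3.14, 3.14]. Speed limits (rad/s): [2.57, 2.57, 3.14, 3.14, 3.14, 3.14].

INTERFACE

Orientations are given as a 3x3 rotation matrix whose columns are the frame's x, y, z axes.
In Python, from plant import manip gives the robot as it stands.
- The arm moves only by the tool drive_tool, never from a script. Its argument "moves" is a list of rows, each an object with "travel": the shift along the tool's x, y, z as a fraction of full scale, a list of three; "dr": the turn, a rotation vector about the tool's x, y, z as a fraction of full scale, a list of three; "fingers": the opening, from 0 (shut) to 1 (fully open). In form: [{"travel": [x, y, z], "dr": [rx, ry, rz], "fingers": fingers}, ...]. A call has exactly 5 rows; each row shifts and turns the commanded pose from where the row before left it, along the tool's axes as they then stand; what a row does not reach is not made up. Full scale, the value 1, is 30 mm for a shift and 0.1 rad for a turn. A row lasts 1/12 s, in which the tool goes at most 41.7 mm and 7.16 degrees, less where a joint would pass 70% of its speed; a pose out of reach is approached as far as the arm can. A call with a number of a shift or a turn outside -1 to 1 is refused whole. A call with a gripper value outside its range is refused whole. The fingers move at their own pace and stop on an object; "squeeze" is the grip in N (left out, the last holds). Time passes only in rows, so rows that do not move let the fingers close, or fill a call up. It gives the time, the measured TCP pose, the force and the opening at its end, in the units of the state.
- manip.get_state(): the state, without advancing time (a new reading comes with each control period).
- manip.camera(name): name is "side" or "top" or "wrist"; returns (picture, depth): 400x640x3 uint8, red, green, blue; 400x640 float32, mm along the optical axis (not along the pixel's ray), 0 where there is no reading.
- manip.camera_params(name): a dict with "intrinsics" (3x3 intrinsics, pixels), "k1" (the pictures are not rectified: a ray, as slopes to the right and down, at radius r is drawn at 1 + k1 r^2 times it, then the intrinsics apply), "world_to_cam" (4x4, takes a point from world to camera coordinates). Camera axes: x right, y down, z forward; pixel columns grow to the right and rows downward; lengths in mm; the calibration is good to about 2 mm. A picture is of the moment at which its call begins: read the wrist's pose just before it. camera_params takes no time and is no camera call; for the wrist camera it gives the pose at the moment of the call.
- manip.finish_job(): hands the job in, once; it reports no verdict.
The state is a dict: "clock": time; "joints": joint angles; "qd": joint speeds; "effort": joint torques, N m; "tcp_pos": TCP position; "orientation": TCP orientation; "ft_force": force on the tool from outside, world axes, zero at the start; "wrist_torque": the same for the moment, N m; "grip_width": finger opening in mm.
Only numpy, scipy, OpenCV 4.12 (cv2) and the standard library are available. Lean on these libraries where they do the work, as an engineer would, in place of code of your own. Each camera call takes 0.05 s, during which the arm holds its last target. There are 200 camera calls.

TASK

Pick up the wooden tamper and, using only the tamper, nudge the blue praline plate on the white stacking base until it lies snugly against both dark fences of the square corner. Then stand the tamper back upright on the bench, and lower (do not drop) the tray with the orange handle onto the base so that its four corners sit fully home inside the green-tipped corner guides. Do not touch the plate with the gripper, and do not push or knock over the black tubes and the spray can.

Things in the scene. Friction and masses are not known exactly. Their poses are not given: they have to be found in the camera images.
- base: white stacking base fixed to the bench left or right of the middle, 190 (x) by 240 (y) mm, yaw up to 0.4 rad. Origin: centre of its underside, on the bench; z up. Floor top at z=6 mm. Its own -x and -y sides are open for pushing; at each side's ends the corner guides take the last 37 mm.
- corner (a point): the inner corner of the two dark steel fences on the base, at floor level: x=+47, y=+62, z=6 mm from the base's origin, axes as the base. Fences 12 mm tall, one along y (from 101 mm short of the corner), one along x (from 74 mm short). A plate pushed home has its centre 35 mm (x) and 50 mm (y) short of this point, that is at x=+12, y=+12 of the base.
- seat (a point): centre of the four white ledges (16 mm square, in the base's outer corners) that carry the tray: over the base's origin, 26 mm up, where the tray's underside centre belongs. Round each ledge an L-shaped guide: inner faces at x=+-88 and y=+-113 mm, legs 34 mm long, upright to z=34, then flaring outward (green) to z=45 mm above the bench.
- plate_c (a point): flat blue praline plate, 70 (x) by 100 (y) by 12 mm, about 0.16 kg, with brown pralines on it, lying loose on the base floor 1 to 5 cm short of each fence, turned up to 0.3 rad from the base. Point: its centre, half-way up; x and y along its sides.
- tamper_c (a point): wooden tamper standing upright on the bench, about 0.22 kg: square foot 46 by 46 by 20 mm tall, above it a square handle 22 by 22 mm up to 110 mm, with a red band near the top. Point: on its upright axis, 55 mm above its underside; x and y are square to the sides of foot and handle.
- tray_grip (a point): white open stacking tray, 170 (x) by 220 (y) mm, walls 28 tall, about 0.4 kg, with an orange handle bar over its middle: 16 mm thick (x), 90 long (y), 46 to 74 mm above the tray's underside. Half a turn makes no difference. Point: in the handle, 60 mm above the underside. Home on the ledges it has 3 mm play to each guide and this point is 86 mm above the bench.
- tube1_c (a point): black fluted tube mould standing upright, 57 mm across on a 62 mm round foot, 136 mm tall, not to be disturbed. Point: its centre, 68 mm up.
- tube2_c (a point): black fluted tube mould standing upright, 57 mm across on a 62 mm round foot, 136 mm tall, not to be disturbed. Point: its centre, 68 mm up.
- tube3_c (a point): black fluted tube mould standing upright, 57 mm across on a 62 mm round foot, 136 mm tall, not to be disturbed. Point: its centre, 68 mm up.
- can_c (a point): spray can with a yellow label standing upright, 52 mm across, 150 mm tall, not to be disturbed. Point: its axis, 75 mm up.
Not all that is in view belongs to the job. Leave any purple look-alike of the part that bears tamper_c alone. Of the things that look like the part that bears plate_c, the larger one is meant.

How it is judged (in metres and radians):
On the way, in this order (a step that is already met when the one before it is completed fails the run):
1. the plate lies against both fences while the gripper is holding the tamper (x of plate_c in the frame of base above 0.01 m and y of plate_c in the frame of base above 0.01 m and angle between the x axis of plate_c and the x axis of base, either way round below 0.03 rad and z of plate_c in the frame of base between 0.009 and 0.0145 m and contact force between the fingers and tamper above 1 N), for 0.1 s.
2. the tamper stands upright on the bench, let go (height (world z) of tamper_c between 0.052 and 0.0585 m and angle between tamper_c's own z axis and vertical below 0.08 rad and contact force between the fingers and tamper below 0.1 N), for 0.1 s.
3. the tray sits on the base with its corners inside the guides (x of tray_grip in the frame of base between -0.004 and 0.004 m and y of tray_grip in the frame of base between -0.004 and 0.004 m and z of tray_grip in the frame of base between 0.083 and 0.0885 m and angle between the x axis of tray_grip and the x axis of base, either way round below 0.04 rad and angle between tray_grip's own z axis and vertical below 0.03 rad), for 0.2 s.
At the end, for the whole second after the job is handed in: The plate lies flat within 2 mm of both fences and square to the base within 0.03 rad; the tray rests on all four ledges (height within 3 mm, centred within 4 mm, square within 0.04 rad, level within 0.03 rad); the tamper stands upright on the bench itself; all at rest (all of step 3 and x of plate_c in the frame of base above 0.01 m and y of plate_c in the frame of base above 0.01 m and angle between the x axis of plate_c and the x axis of base, either way round below 0.03 rad and z of plate_c in the frame of base between 0.009 and 0.0145 m and height (world z) of tamper_c between 0.052 and 0.0585 m and angle between tamper_c's own z axis and vertical below 0.08 rad and linear speed of each of tray, plate, tamper below 0.02 m/s); the robot touches nothing.
It fails at once if the gripper or arm touches the plate (contact force between any of the fingers, the arm and plate above 0.3 N).
It fails at once if the plate is pushed with the tray, a tube or the can instead of the tamper (contact force between any of tray, tube1, tube2, tube3, can and plate above 0.3 N).
It fails at once if the tray is dropped: it moves faster than 0.4 m/s while not in the fingers (linear speed of tray above 0.4 m/s and contact force between the fingers and tray below 0.1 N).
It fails at once if a tube or the can is moved more than 20 mm or tipped over (distance of any of tube1_c, tube2_c, tube3_c, can_c from where it was at the start of the episode above 0.02 m or angle between any of tube1_c, tube2_c, tube3_c, can_c's own z axis and vertical above 0.3 rad).
It also fails if it takes over 69 s, if anything falls off the work surface, if the arm or the gripper's body presses on something with over 40 N, if the wrist force passes 120 N, or if a joint passes its speed limit or range.

## Working session

There is one attempt and no reset: what is moved stays moved. The work goes in short steps, Python scripts to look and compute and a tool call to move; the robot and the scene stay as the last step left them, time stands still between calls to the robot, and variables do not carry over. Pictures are saved under pics/ and viewed, about 8 in all and at most 12, crops included, and the job is handed in when it is done.

Besides the shell and the picture viewer there is one more tool, called after "Emit:" as name(argument=value, ...), one argument or row to a line, values as JSON. drive_tool: Moves the arm, as the interface text tells. Shift numbers are shares of 30 mm and turn numbers shares of 0.1 rad, none past 1 either way. Its arguments: {"type":"object","properties":{"moves":{"type":"array","items":{"type":"object","properties":{"travel":{"type":"array","items":{"type":"number"}},"dr":{"type":"array","items":{"type":"number"}},"fingers":{"type":"number"}}}},"squeeze":{"type":"number"}},"required":["moves"]}

```bash
ls; mkdir -p pics
cat > h.py <<'E'
import numpy as np, cv2
from plant import manip
def cam(n):
    p=manip.camera_params(n); im,d=manip.camera(n); return im,d,p
def pts(d,p):
    K=np.array(p["intrinsics"]);k=p["k1"];h,w=d.shape
    u,v=np.meshgrid(np.arange(w),np.arange(h))
    s=ray(u,v,p); P=s*d[...,None]
    T=np.linalg.inv(np.array(p["world_to_cam"]))
    return P@T[:3,:3].T+T[:3,3]
def ray(u,v,p):
    K=np.array(p["intrinsics"]);k=p["k1"]
    xd=(np.asarray(u,float)-K[0,2])/K[0,0];yd=(np.asarray(v,float)-K[1,2])/K[1,1]
    x,y=xd,yd
    for _ in range(8):
        f=1+k*(x*x+y*y); x,y=xd/f,yd/f
    return np.stack([x,y,np.ones_like(x)],-1)
def plane(uv,z,p):
    uv=np.asarray(uv,float); s=ray(uv[...,0],uv[...,1],p)
    T=np.linalg.inv(np.array(p["world_to_cam"])); r=s@T[:3,:3].T; c=T[:3,3]
    return c+r*((z-c[2])/r[...,2])[...,None]
def proj(X,p):
    T=np.array(p["world_to_cam"]);K=np.array(p["intrinsics"]);c=np.asarray(X,float)@T[:3,:3].T+T[:3,3]
    x=c[...,:2]/c[...,2:];f=1+p["k1"]*(x**2).sum(-1,keepdims=True);x=x*f
    return x*[K[0,0],K[1,1]]+[K[0,2],K[1,2]]
def save(n,im): cv2.imwrite(f"pics/{n}.png",im[...,::-1])
E
python3 - <<'E'
from h import *
import pickle
D={}
for n in("top","side"):
    im,d,p=cam(n);D[n]=(im,d,p);save(n,im);print(n,np.linalg.inv(p["world_to_cam"])[:3,3],p["k1"],p["intrinsics"][0][0])
pickle.dump(D,open("d0.pkl","wb"))
s=manip.get_state();print(s["tcp_pos"],s["orientation"],s["clock"])
E
```

```text
pics
top [ 489.77996765   -6.76507914 1118.24782747] -0.0058055901455894895 441.0661723202719
side [494.06748084 548.10837081 663.71881504] -0.009468637944802925 379.9401294691578
[178.93999208 598.12354714 238.23404165] [[-7.86710640e-04 -9.58014557e-01  2.86718483e-01]
 [-1.89079143e-03  2.86719485e-01  9.58012715e-01]
 [-9.99997903e-01  2.11553946e-04 -2.03697098e-03]] 0.1
```

View pics/top.png

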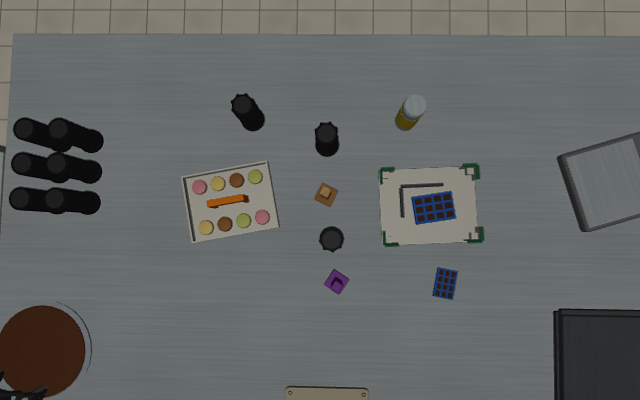

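View pics/side.png

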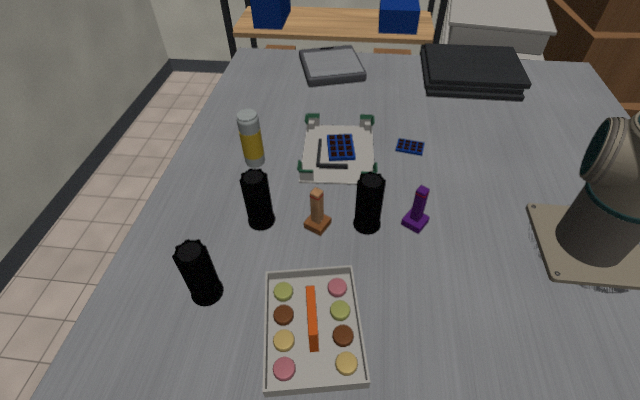

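The top view has +x up and +y left. The base is at (430,206), its plate at (434,208) and the decoy plate at (445,283). The tamper is at (326,194), the purple decoy at (337,281) and the tray at (230,202). The tubes are at (248,112), (326,139) and (331,239), and the can is at (410,112).

```bash
cat > m.py <<'E'
from h import *
import pickle
D=pickle.load(open("d0.pkl","rb"))
def rect(P):
    r=cv2.minAreaRect(P[:,:2].astype(np.float32)); return [round(float(x),1) for x in (*r[0],*r[1])]+[round(float(np.deg2rad(r[2])),3)]
for n in("top","side"):
    im,d,p=D[n];W=pts(d,p);ok=d>0
    hsv=cv2.cvtColor(im,cv2.COLOR_RGB2HSV);H,S,V=[hsv[...,i].astype(int) for i in range(3)]
    def box(x0,x1,y0,y1,z0,z1): return ok&(W[...,0]>x0)&(W[...,0]<x1)&(W[...,1]>y0)&(W[...,1]<y1)&(W[...,2]>z0)&(W[...,2]<z1)
    c=plane([[430,206],[434,208],[326,194],[230,202],[248,112],[326,139],[331,239],[410,112]],0,D["top"][2])[:,:2]
    if n=="top":print(c.round())
    def rep(name,m):
        P=W[m]; 
        if len(P)>8: print(n,name,len(P),rect(P),"z",np.percentile(P[:,2],[5,50,95]).round(1))
    def near(i,r,z0,z1): return box(c[i,0]-r,c[i,0]+r,c[i,1]-r,c[i,1]+r,z0,z1)
    rep("bench",box(300,320,-50,50,-20,20))
    rep("green",near(0,190,20,70)&(H>50)&(H<90)&(S>80))
    rep("whitefloor",near(0,150,-5,14)&(S<60)&(V>150))
    rep("plate",near(1,90,0,25)&(H>100)&(H<130)&(S>120))
    rep("fence",near(0,100,14,24)&(V<80)&(S<90))
    rep("tamper top",near(2,70,100,120))
    rep("tamper foot",near(2,60,12,26))
    rep("tray orange",near(3,120,66,84)&(H<18)&(S>180))
    rep("tray rim",near(3,170,22,34)&(S<60))
    for i in(4,5,6): rep(f"tube{i-3}",near(i,80,125,145))
    rep("can",near(7,80,130,160))
E
python3 m.py
```

```text
[[ 555. -254.]
 [ 550. -264.]
 [ 582.    9.]
 [ 558.  254.]
 [ 792.  214.]
 [ 723.   11.]
 [ 468.   -6.]
 [ 795. -203.]]
top bench 314 [310.1, 1.0, 19.8, 97.9, 0.006] z [-2.9  0.4  3.3]
top green 347 [555.8, -246.6, 193.0, 243.0, 0.059] z [35.6 43.1 48.2]
top plate 608 [550.7, -258.8, 68.5, 99.3, 0.17] z [15.  18.6 22.4]
top fence 322 [557.4, -260.8, 182.0, 168.4, 0.061] z [15.8 19.  22.4]
top tamper top 95 [579.6, 9.1, 21.7, 22.6, 1.118] z [105.7 110.  113.5]
top tamper foot 222 [580.0, 9.2, 46.1, 46.1, 1.121] z [15.9 20.3 24. ]
top tray orange 237 [557.3, 248.1, 14.8, 89.4, 0.201] z [69.6 74.1 77.3]
top tray rim 602 [558.2, 249.6, 170.5, 221.7, 0.199] z [23.7 28.  31.3]
top tube1 448 [772.3, 200.1, 52.7, 53.4, 0.899] z [130.6 137.  139.7]
top tube2 445 [708.8, 8.3, 53.7, 52.1, 0.066] z [133.1 136.7 139.9]
top tube3 438 [470.4, -6.8, 51.6, 52.6, 0.534] z [133.7 136.8 139.6]
top can 451 [769.9, -188.4, 48.4, 49.4, 0.332] z [136.5 150.2 153.8]
side bench 322 [310.0, -0.2, 98.8, 19.9, 1.571] z [-1.1  1.   2.8]
side green 202 [553.9, -246.5, 191.3, 243.9, 0.064] z [35.6 42.2 46.5]
side whitefloor 2150 [553.2, -244.8, 187.3, 237.9, 0.057] z [5.1 7.  8.9]
side plate 408 [548.3, -256.6, 67.7, 98.4, 0.171] z [11.1 19.  21.6]
side fence 176 [564.1, -240.0, 86.7, 130.8, 0.057] z [14.8 19.  21.4]
side tamper top 122 [576.3, 10.3, 22.1, 21.9, 1.1] z [101.4 109.8 112. ]
side tamper foot 263 [576.5, 9.7, 48.1, 45.8, 1.131] z [14.1 20.3 22.8]
side tray orange 404 [555.1, 251.5, 13.5, 87.3, 0.201] z [72.3 74.5 76.3]
side tray rim 1372 [555.0, 249.2, 170.9, 222.7, 0.199] z [23.1 28.  30.1]
side tube1 756 [769.3, 200.8, 53.5, 53.9, 0.084] z [127.6 136.4 138. ]
side tube2 480 [705.2, 8.7, 53.4, 54.5, 0.914] z [127.6 136.7 138.3]
side tube3 500 [467.2, -6.5, 55.5, 53.4, 1.306] z [127.2 136.7 138.6]
side can 331 [767.7, -185.0, 49.3, 47.1, 0.901] z [132.1 148.3 150.4]
```

Both cameras agree to within about 3 mm and the sizes match the ones given. I'll use these values:
- Base: (554.5, -246), yaw 0.06.
- Plate: (549.5, -257.7), yaw 0.17.
- Tamper: (578, 9.6), yaw 1.12.
- Tray: (556.5, 249.5), yaw 0.20.

Next I'll move above the tamper.

Emit:
drive_tool(
  moves=[
    {"travel":[0.05,-0.92,-0.75],"dr":[0,0,0],"fingers":0.8},
    {"travel":[0.05,-0.92,-0.75],"dr":[0,0,0],"fingers":0.8},
    {"travel":[0.05,-0.92,-0.75],"dr":[0,0,0],"fingers":0.8},
    {"travel":[0.05,-0.92,-0.75],"dr":[0,0,0],"fingers":0.8},
    {"travel":[0.05,-0.92,-0.75],"dr":[0,0,0],"fingers":0.8},
  ],
)

```text
clock: 0.52
tcp_pos: [279.4, 449.8, 231.2]
orientation: [[-0.001, -0.958, 0.286], [-0.001, 0.286, 0.958], [-1.0, 0.0, -0.001]]
ft_force: [0.9, 0.9, -0.1]
grip_width: 68.4
```

Emit:
drive_tool(
  moves=[
    {"travel":[0.05,-0.92,-0.75],"dr":[0,0,0],"fingers":0.8},
    {"travel":[0.05,-0.92,-0.75],"dr":[0,0,0],"fingers":0.8},
    {"travel":[0.05,-0.92,-0.75],"dr":[0,0,0],"fingers":0.8},
    {"travel":[0.05,-0.92,-0.75],"dr":[0,0,0],"fingers":0.8},
    {"travel":[0.05,-0.92,-0.75],"dr":[0,0,0],"fingers":0.8},
  ],
)

```text
clock: 0.93
tcp_pos: [379.4, 302.3, 223.9]
orientation: [[-0.0, -0.958, 0.287], [-0.0, 0.287, 0.958], [-1.0, 0.0, -0.0]]
ft_force: [0.3, -0.2, -0.4]
grip_width: 68.2
```

Emit:
drive_tool(
  moves=[
    {"travel":[0.05,-0.92,-0.75],"dr":[0,0,0],"fingers":0.8},
    {"travel":[0.05,-0.92,-0.75],"dr":[0,0,0],"fingers":0.8},
    {"travel":[0.05,-0.92,-0.75],"dr":[0,0,0],"fingers":0.8},
    {"travel":[0.05,-0.92,-0.75],"dr":[0,0,0],"fingers":0.8},
    {"travel":[0.05,-0.92,-0.75],"dr":[0,0,0],"fingers":0.8},
  ],
)

```text
clock: 1.35
tcp_pos: [479.3, 155.0, 216.4]
orientation: [[-0.001, -0.958, 0.287], [-0.0, 0.287, 0.958], [-1.0, 0.001, -0.0]]
ft_force: [0.3, -0.7, 0.2]
grip_width: 68.1
```

Emit:
drive_tool(
  moves=[
    {"travel":[0.05,-0.92,-0.75],"dr":[0,0,0],"fingers":0.8},
    {"travel":[0.05,-0.92,-0.75],"dr":[0,0,0],"fingers":0.8},
    {"travel":[0.05,-0.92,-0.75],"dr":[0.8,0,0],"fingers":0.8},
    {"travel":[0.05,-0.92,-0.75],"dr":[0.8,0,0],"fingers":0.8},
    {"travel":[0,0,0],"dr":[0,0,0],"fingers":0.8},
  ],
)

```text
clock: 1.77
tcp_pos: [559.6, 32.4, 210.1]
orientation: [[0.002, -0.897, 0.443], [-0.003, 0.443, 0.897], [-1.0, -0.003, -0.001]]
ft_force: [0.4, -0.1, -0.8]
grip_width: 68.3
```

```bash
cat >> h.py <<'E'
def st():
    s=manip.get_state();R=np.array(s["orientation"]);z=R[:,2]
    print("t",round(s["clock"],2),"tcp",np.round(s["tcp_pos"],1),"yaw",round(float(np.arctan2(z[1],z[0])),3),"xdown",R[:,0].round(3),"F",np.round(s["ft_force"],1),"w",round(s["grip_width"],1)); return s
def to(t,yaw=None):
    s=st();R=np.array(s["orientation"]);d=R.T@(np.array(t)-s["tcp_pos"])
    # tool-axis shares, plus turn as share
    z=R[:,2];a=None if yaw is None else -(yaw-np.arctan2(z[1],z[0]))/0.1
    print("shares",(d/30).round(2),"mm",d.round(1),"turn x",None if a is None else round(float(a),2))
E
python3 - <<'E'
from h import *
to([578,9.6,205],1.12)
im,d,p=cam("wrist");save("w1",im)
W=pts(d,p)
for z0,z1 in((100,120),(12,26)):
    m=(d>0)&(abs(W[...,0]-578)<45)&(abs(W[...,1]-10)<45)&(W[...,2]>z0)&(W[...,2]<z1)
    if m.sum()>20: print(m.sum(),cv2.minAreaRect(W[m][:,:2].astype(np.float32)))
E
```

```text
t 1.77 tcp [559.6  32.4 210.1] yaw 1.112 xdown [ 0.002 -0.003 -1.   ] F [ 0.4 -0.1 -0.8] w 68.3
shares [ 0.17 -0.88 -0.41] mm [  5.2 -26.5 -12.3] turn x -0.08
673 ((577.6470336914062, 9.832450866699219), (22.198890686035156, 22.316911697387695), 63.65403747558594)
960 ((577.4375, 9.488250732421875), (45.371803283691406, 45.7584228515625), 64.14601135253906)
```

The wrist camera confirms the tamper at (577.6, 9.7), yaw 1.115. I'll align and descend to TCP z≈70.

Emit:
drive_tool(
  moves=[
    {"travel":[0.17,-0.88,-0.41],"dr":[0,0,0],"fingers":0.8},
    {"travel":[0.9,0,0],"dr":[0,0,0],"fingers":0.8},
    {"travel":[0.9,0,0],"dr":[0,0,0],"fingers":0.8},
    {"travel":[0.9,0,0],"dr":[0,0,0],"fingers":0.8},
    {"travel":[0.9,0,0],"dr":[0,0,0],"fingers":0.8},
  ],
)

```text
clock: 2.23
tcp_pos: [574.1, 15.7, 96.5]
orientation: [[-0.001, -0.901, 0.434], [0.001, 0.434, 0.901], [-1.0, 0.001, 0.0]]
ft_force: [0.2, -0.0, -0.1]
grip_width: 68.2
```

Emit:
drive_tool(
  moves=[
    {"travel":[0.9,0,0],"dr":[0,0,0],"fingers":0.8},
    {"travel":[0,0,0],"dr":[0,0,0],"fingers":0.0},
    {"travel":[0,0,0],"dr":[0,0,0],"fingers":0.0},
    {"travel":[0,0,0],"dr":[0,0,0],"fingers":0.0},
    {"travel":[0,0,0],"dr":[0,0,0],"fingers":0.0},
  ],
  squeeze=60,
)

```text
clock: 2.65
tcp_pos: [576.5, 14.9, 72.9]
orientation: [[0.003, -0.9, 0.435], [-0.001, 0.435, 0.9], [-1.0, -0.003, 0.001]]
ft_force: [5.0, 14.1, -3.2]
grip_width: 21.2
```

Emit:
drive_tool(
  moves=[
    {"travel":[0,0,0],"dr":[0,0,0],"fingers":0.0},
    {"travel":[0,0,0],"dr":[0,0,0],"fingers":0.0},
    {"travel":[0,0,0],"dr":[0,0,0],"fingers":0.0},
    {"travel":[0,0,0],"dr":[0,0,0],"fingers":0.0},
    {"travel":[0,0,0],"dr":[0,0,0],"fingers":0.0},
  ],
)

```text
clock: 3.07
tcp_pos: [576.0, 14.8, 72.2]
orientation: [[0.002, -0.9, 0.436], [0.0, 0.436, 0.9], [-1.0, -0.002, 0.001]]
ft_force: [-1.5, 0.5, 6.1]
grip_width: 21.0
```

```bash
python3 -c "
from h import *
st()"
```

```text
t 3.07 tcp [576.   14.8  72.2] yaw 1.12 xdown [ 0.002  0.    -1.   ] F [-1.5  0.5  6.1] w 21.0
```

Emit:
drive_tool(
  moves=[
    {"travel":[-0.5,0,0],"dr":[0,0,0],"fingers":0.0},
    {"travel":[-0.8,0,0],"dr":[0,0,0],"fingers":0.0},
    {"travel":[-0.8,0,0],"dr":[0,0,0],"fingers":0.0},
    {"travel":[-0.1,-0.41,-0.84],"dr":[0,0,0],"fingers":0.0},
    {"travel":[0,-0.41,-0.84],"dr":[0,0,0],"fingers":0.0},
  ],
  squeeze=100,
)

```text
clock: 3.48
tcp_pos: [576.9, -41.2, 139.0]
orientation: [[0.004, -0.901, 0.433], [-0.001, 0.433, 0.901], [-1.0, -0.004, 0.001]]
ft_force: [0.1, -1.2, -2.6]
grip_width: 21.0
```

Emit:
drive_tool(
  moves=[
    {"travel":[0,-0.41,-0.84],"dr":[0,0,0],"fingers":0.0},
    {"travel":[0,-0.41,-0.84],"dr":[0,0,0],"fingers":0.0},
    {"travel":[0,-0.41,-0.84],"dr":[0,0,0],"fingers":0.0},
    {"travel":[0,0.18,-0.93],"dr":[0,0,0],"fingers":0.0},
    {"travel":[0,0.18,-0.93],"dr":[0,0,0],"fingers":0.0},
  ],
)

```text
clock: 3.9
tcp_pos: [541.2, -172.5, 136.2]
orientation: [[-0.0, -0.9, 0.436], [-0.0, 0.436, 0.9], [-1.0, 0.0, -0.0]]
ft_force: [-0.1, 0.1, -2.1]
grip_width: 20.9
```

Emit:
drive_tool(
  moves=[
    {"travel":[0,0.18,-0.93],"dr":[0,0,0],"fingers":0.0},
    {"travel":[0,0.18,-0.93],"dr":[0,0,0],"fingers":0.0},
    {"travel":[0,0.18,-0.93],"dr":[0,0,0],"fingers":0.0},
    {"travel":[0,0,0],"dr":[-0.85,0,0],"fingers":0.0},
    {"travel":[0,0,0],"dr":[-0.85,0,0],"fingers":0.0},
  ],
)

```text
clock: 4.32
tcp_pos: [488.8, -240.4, 136.2]
orientation: [[-0.001, -0.961, 0.276], [0.0, 0.276, 0.961], [-1.0, 0.001, 0.0]]
ft_force: [0.0, 1.0, -1.9]
grip_width: 20.6
```

Emit:
drive_tool(
  moves=[
    {"travel":[0,0,0],"dr":[-0.85,0,0],"fingers":0.0},
    {"travel":[0,0,0],"dr":[-0.85,0,0],"fingers":0.0},
    {"travel":[0,0,0],"dr":[-0.85,0,0],"fingers":0.0},
    {"travel":[0,0,0],"dr":[-0.85,0,0],"fingers":0.0},
    {"travel":[0,0,0],"dr":[0,0,0],"fingers":0.0},
  ],
)

```text
clock: 4.73
tcp_pos: [489.8, -239.1, 136.1]
orientation: [[-0.001, -0.998, -0.06], [0.0, -0.06, 0.998], [-1.0, 0.001, 0.001]]
ft_force: [-0.1, 0.3, -2.6]
grip_width: 20.8
```

```bash
cat > look.py <<'E'
from h import *
import sys
to([473.3,-261.9,132],1.63)
tag=sys.argv[1]
out=[]
for n in("top","side","wrist"):
    im,d,p=cam(n);W=pts(d,p);save(tag+n,im)
    hsv=cv2.cvtColor(im,cv2.COLOR_RGB2HSV);H,S,V=[hsv[...,i].astype(int) for i in range(3)]
    def rep(name,m):
        P=W[m&(d>0)]
        if len(P)>15:
            r=cv2.minAreaRect(P[:,:2].astype(np.float32));print(n,name,len(P),np.round(r[0],1),np.round(r[1],1),round(np.deg2rad(r[2]),3),"z",np.percentile(P[:,2],[2,50,98]).round(1))
    a=lambda i,c,r:abs(W[...,i]-c)<r
    rg=a(0,555,115)&a(1,-250,140)
    rep("plate",rg&(H>105)&(H<130)&(S>120)&(W[...,2]<30)&(W[...,2]>5))
    rep("green",rg&(H>50)&(H<90)&(S>80)&(W[...,2]>20)&(W[...,2]<60))
    s=manip.get_state()["tcp_pos"]
    rep("wood",a(0,s[0],60)&a(1,s[1],60)&(W[...,2]<s[2]-12)&(H>7)&(H<22)&(S>80)&(V>60))
E
python3 look.py a
```

```text
t 4.73 tcp [ 489.8 -239.1  136.1] yaw 1.631 xdown [-0.001  0.    -1.   ] F [-0.1  0.3 -2.6] w 20.8
shares [ 0.14  0.6  -0.73] mm [  4.1  17.9 -21.8] turn x 0.01
top plate 503 [ 551.3 -258.3] [67.4 98.3] 0.17 z [13.7 18.8 23.5]
top green 245 [ 556.1 -246.6] [193.  242.4] 0.062 z [35.1 43.6 49.3]
top wood 97 [ 495.  -231.8] [44.3 32.6] 0.021 z [ 77.4  84.2 102.7]
side plate 399 [ 548.2 -255.8] [68.3 98.1] 0.159 z [ 9.4 18.9 21.7]
side green 160 [ 553.9 -245.8] [191.8 243.3] 0.058 z [36.3 42.3 47.4]
side wood 326 [ 491.6 -236.6] [43.4 44.7] 0.059 z [ 68.6  85.  120.5]
wrist plate 850 [ 548.9 -286.7] [61.4 45.4] 0.169 z [16.2 17.7 19.1]
wrist green 1141 [ 554.5 -247.4] [194.4 245.4] 0.057 z [34.9 43.8 46.1]
wrist wood 2907 [ 486.2 -239.5] [31.9 45.4] 0.054 z [ 74.5  84.1 122.2]
```

View pics/awrist.png

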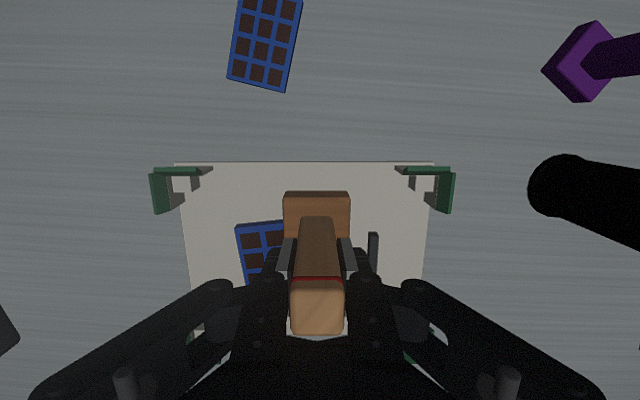

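The foot is square to the base, and its underside is 71.5 mm below the TCP. I'll go to the start of the x push and lower to 3 mm above the base floor.

Emit:
drive_tool(
  moves=[
    {"travel":[0,0.3,-0.37],"dr":[0,0,0],"fingers":0.0},
    {"travel":[0,0.32,-0.37],"dr":[0,0,0],"fingers":0.0},
    {"travel":[0,0,0],"dr":[0,0,0],"fingers":0.0},
    {"travel":[0.5,0,0],"dr":[0,0,0],"fingers":0.0},
    {"travel":[0.5,0,0],"dr":[0,0,0],"fingers":0.0},
  ],
)

```text
clock: 5.3
tcp_pos: [474.3, -263.2, 107.5]
orientation: [[0.003, -0.998, -0.057], [-0.002, -0.057, 0.998], [-1.0, -0.003, -0.002]]
ft_force: [-0.0, -0.2, -2.3]
grip_width: 20.7
```

Emit:
drive_tool(
  moves=[
    {"travel":[0.5,0,0],"dr":[0,0,0],"fingers":0.0},
    {"travel":[0.25,0,0],"dr":[0,0,0],"fingers":0.0},
    {"travel":[0.08,0,0],"dr":[0,0,0],"fingers":0.0},
    {"travel":[0,0,0],"dr":[0,0,0],"fingers":0.0},
    {"travel":[0,0,0],"dr":[0,0,0],"fingers":0.0},
  ],
)

```text
clock: 5.72
tcp_pos: [473.6, -262.6, 82.3]
orientation: [[0.001, -0.998, -0.059], [-0.0, -0.059, 0.998], [-1.0, -0.001, -0.0]]
ft_force: [0.3, -0.2, -1.6]
grip_width: 20.6
```

```bash
python3 -c "
from h import *
to([473,-262.4,81],1.63)"
```

```text
t 5.72 tcp [ 473.6 -262.6   82.3] yaw 1.63 xdown [ 0.001 -0.    -1.   ] F [ 0.3 -0.2 -1.6] w 20.6
shares [0.04 0.02 0.01] mm [1.3 0.6 0.3] turn x -0.0
```

Emit:
drive_tool(
  moves=[
    {"travel":[0.04,-0.15,0],"dr":[0,0,0],"fingers":0.0},
    {"travel":[0,-0.15,0],"dr":[0,0,0],"fingers":0.0},
    {"travel":[0,-0.15,0],"dr":[0,0,0],"fingers":0.0},
    {"travel":[0,-0.15,0],"dr":[0,0,0],"fingers":0.0},
    {"travel":[0,-0.1,0],"dr":[0,0,0],"fingers":0.0},
  ],
)

```text
clock: 6.13
tcp_pos: [494.5, -261.1, 80.8]
orientation: [[-0.0, -0.998, -0.059], [0.0, -0.059, 0.998], [-1.0, 0.0, 0.0]]
ft_force: [-1.6, 0.7, -1.7]
grip_width: 20.6
```

Emit:
drive_tool(
  moves=[
    {"travel":[0,-0.1,0],"dr":[0,0,0],"fingers":0.0},
    {"travel":[0,-0.1,0],"dr":[0,0,0],"fingers":0.0},
    {"travel":[0,-0.1,0],"dr":[0,0,0],"fingers":0.0},
    {"travel":[0,0,0],"dr":[0,0,0],"fingers":0.0},
    {"travel":[0,0,0],"dr":[0,0,0],"fingers":0.0},
  ],
)

```text
clock: 6.55
tcp_pos: [503.9, -260.9, 80.7]
orientation: [[0.001, -0.998, -0.059], [-0.0, -0.059, 0.998], [-1.0, -0.001, -0.0]]
ft_force: [0.4, -0.6, -3.0]
grip_width: 21.0
```

```bash
python3 look.py b | grep -v green
```

```text
t 6.55 tcp [ 503.9 -260.9   80.7] yaw 1.63 xdown [ 0.001 -0.    -1.   ] F [ 0.4 -0.6 -3. ] w 21.0
shares [-1.71  1.02  0.03] mm [-51.3  30.5   0.8] turn x 0.0
top plate 558 [ 567.8 -260.7] [69.6 99.5] 0.07 z [14.6 18.6 23.3]
top wood 92 [ 509. -254.] [44.2 33.3] 0.019 z [21.6 28.9 33.8]
side plate 402 [ 565.8 -258.1] [71.4 98. ] 0.072 z [ 8.7 18.9 22.3]
side wood 290 [ 506.2 -257.9] [43.  44.9] 0.065 z [12.2 29.6 64.6]
wrist plate 541 [ 566.8 -261.7] [72.6 99.3] 0.064 z [ 9.1 17.6 19.1]
wrist wood 2881 [ 500.  -261.3] [32.1 45.7] 0.054 z [19.3 28.6 66.6]
```

View pics/bside.png

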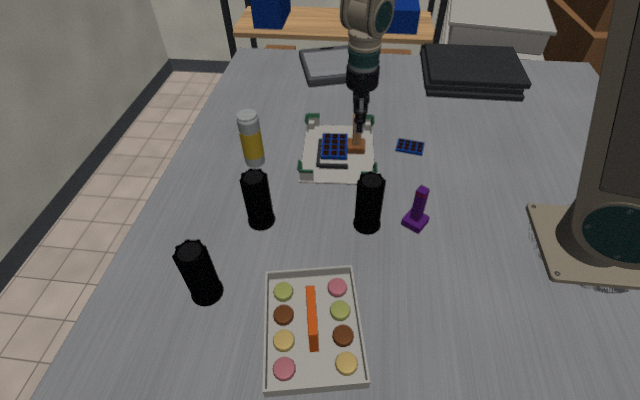

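The side view shows the tamper foot at (355,146) pressed squarely behind the plate at (334,147). The plate is now nearly home in x, at about 11.3 mm of 12. I'll creep on until there is contact force.

Emit:
drive_tool(
  moves=[
    {"travel":[0,-0.03,0],"dr":[0,0,0],"fingers":0.0},
    {"travel":[0,-0.03,0],"dr":[0,0,0],"fingers":0.0},
    {"travel":[0,0,0],"dr":[0,0,0],"fingers":0.0},
    {"travel":[0,0,0],"dr":[0,0,0],"fingers":0.0},
    {"travel":[0,0,0],"dr":[0,0,0],"fingers":0.0},
  ],
)

```text
clock: 7.12
tcp_pos: [504.4, -260.7, 80.6]
orientation: [[-0.001, -0.998, -0.059], [-0.0, -0.059, 0.998], [-1.0, 0.001, -0.0]]
ft_force: [-2.4, 0.0, -0.3]
grip_width: 21.0
```

```bash
python3 -c "
from h import *
st()"
```

```text
t 7.12 tcp [ 504.4 -260.7   80.6] yaw 1.63 xdown [-0.001 -0.    -1.   ] F [-2.4  0.  -0.3] w 21.0
```

Emit:
drive_tool(
  moves=[
    {"travel":[0,-0.04,0],"dr":[0,0,0],"fingers":0.0},
    {"travel":[0,0,0],"dr":[0,0,0],"fingers":0.0},
    {"travel":[0,0,0],"dr":[0,0,0],"fingers":0.0},
    {"travel":[0,0,0],"dr":[0,0,0],"fingers":0.0},
    {"travel":[0,0,0],"dr":[0,0,0],"fingers":0.0},
  ],
)

```text
clock: 7.53
tcp_pos: [505.8, -260.5, 80.5]
orientation: [[-0.001, -0.998, -0.059], [0.0, -0.059, 0.998], [-1.0, 0.001, 0.0]]
ft_force: [-3.6, -0.2, -1.5]
grip_width: 20.7
```

```bash
python3 -c "
from h import *
st()"
```

```text
t 7.53 tcp [ 505.8 -260.5   80.5] yaw 1.63 xdown [-0.001  0.    -1.   ] F [-3.6 -0.2 -1.5] w 20.7
```

Emit:
drive_tool(
  moves=[
    {"travel":[0,-0.04,0],"dr":[0,0,0],"fingers":0.0},
    {"travel":[0,-0.02,0],"dr":[0,0,0],"fingers":0.0},
    {"travel":[0,0,0],"dr":[0,0,0],"fingers":0.0},
    {"travel":[0,0,0],"dr":[0,0,0],"fingers":0.0},
    {"travel":[0,0,0],"dr":[0,0,0],"fingers":0.0},
  ],
)

```text
clock: 7.95
tcp_pos: [506.2, -260.4, 80.5]
orientation: [[-0.004, -0.998, -0.059], [-0.0, -0.059, 0.998], [-1.0, 0.004, -0.0]]
ft_force: [-6.1, -0.8, 1.6]
grip_width: 20.7
```

```bash
python3 look.py c | grep -v green
```

```text
t 7.95 tcp [ 506.2 -260.4   80.5] yaw 1.63 xdown [-0.004 -0.    -1.   ] F [-6.1 -0.8  1.6] w 20.7
shares [-1.71  1.11  0.01] mm [-51.4  33.2   0.4] turn x -0.0
top plate 553 [ 569.6 -260.4] [69.9 99.2] 0.08 z [14.2 18.7 23.1]
top wood 82 [ 510.2 -252.5] [41.8 31.8] 0.016 z [22.1 28.5 33.1]
side plate 418 [ 567.4 -258.1] [69.3 97.8] 0.076 z [ 8.8 18.8 21.7]
side wood 299 [ 508.9 -257.9] [42.9 45.8] 0.065 z [10.7 29.1 65.2]
wrist plate 526 [ 566.8 -247.6] [ 70.9 126.5] 0.061 z [10.8 17.6 19. ]
wrist wood 2907 [ 502.1 -261. ] [32.1 45.6] 0.065 z [20.1 28.3 66.3]
```

The plate is firmly against the x fence, with about 6 N of contact force. Now I'll back off, lift, and go round to the -y side.

Emit:
drive_tool(
  moves=[
    {"travel":[0,0.3,0],"dr":[0,0,0],"fingers":0.0},
    {"travel":[-0.9,0,0],"dr":[0,0,0],"fingers":0.0},
    {"travel":[-0.9,0,0],"dr":[0,0,0],"fingers":0.0},
    {"travel":[0,-0.57,-0.7],"dr":[0,0,0],"fingers":0.0},
    {"travel":[0,-0.57,-0.7],"dr":[0,0,0],"fingers":0.0},
  ],
)

```text
clock: 8.52
tcp_pos: [537.6, -301.5, 137.5]
orientation: [[0.006, -0.998, -0.06], [-0.002, -0.06, 0.998], [-1.0, -0.006, -0.002]]
ft_force: [1.0, -0.3, -2.5]
grip_width: 20.7
```

Emit:
drive_tool(
  moves=[
    {"travel":[0,-0.57,-0.7],"dr":[0,0,0],"fingers":0.0},
    {"travel":[0,-0.57,-0.7],"dr":[0,0,0],"fingers":0.0},
    {"travel":[0,0,0],"dr":[0,0,0],"fingers":0.0},
    {"travel":[0,0,0],"dr":[0,0,0],"fingers":0.0},
    {"travel":[0,0,0],"dr":[0,0,0],"fingers":0.0},
  ],
)

```text
clock: 8.93
tcp_pos: [572.0, -340.3, 134.2]
orientation: [[0.0, -0.998, -0.059], [0.001, -0.059, 0.998], [-1.0, -0.0, 0.001]]
ft_force: [-0.5, -0.0, -1.9]
grip_width: 21.0
```

```bash
sed -i 's/^to(.*/to([570,-341.5,81],1.63)/' look.py; python3 look.py d
```

```text
t 8.93 tcp [ 572.  -340.3  134.2] yaw 1.63 xdown [ 0.     0.001 -1.   ] F [-0.5 -0.  -1.9] w 21.0
shares [ 1.77  0.07 -0.04] mm [53.2  2.1 -1.1] turn x 0.0
top plate 608 [ 569.4 -260.5] [69.9 98.5] 0.06 z [14.  18.9 22.8]
top green 343 [ 556.1 -246.5] [193.1 242.6] 0.062 z [33.9 43.3 49.7]
top wood 123 [ 576.4 -339.7] [44.8 45.8] 0.019 z [67.5 82.5 85.6]
side plate 407 [ 567.  -258.3] [68.8 99.3] 0.054 z [ 9.4 18.9 21.6]
side green 199 [ 554.4 -245.6] [191.8 243. ] 0.066 z [34.9 42.  47.1]
side wood 276 [ 573.2 -333.9] [44.1 45. ] 0.091 z [ 66.3  82.9 118.4]
wrist plate 4267 [ 569.9 -247.5] [ 76.9 127.6] 0.063 z [16.1 17.8 19.2]
wrist green 2998 [ 554.7 -246.7] [194.7 245.4] 0.058 z [34.4 41.8 46. ]
wrist wood 2947 [ 567.5 -340.3] [31.1 45.6] 0.062 z [ 71.9  82.  120.5]
```

Emit:
drive_tool(
  moves=[
    {"travel":[0.5,0.07,-0.04],"dr":[0,0,0],"fingers":0.0},
    {"travel":[0.5,0,0],"dr":[0,0,0],"fingers":0.0},
    {"travel":[0.5,0,0],"dr":[0,0,0],"fingers":0.0},
    {"travel":[0.27,0,0],"dr":[0,0,0],"fingers":0.0},
    {"travel":[0,0,0],"dr":[0,0,0],"fingers":0.0},
  ],
)

```text
clock: 9.5
tcp_pos: [568.3, -340.5, 79.3]
orientation: [[-0.003, -0.998, -0.059], [0.003, -0.059, 0.998], [-1.0, 0.003, 0.003]]
ft_force: [-0.5, 0.7, -1.9]
grip_width: 20.8
```

Emit:
drive_tool(
  moves=[
    {"travel":[0,0,0.15],"dr":[0,0,0],"fingers":0.0},
    {"travel":[0,0,0.15],"dr":[0,0,0],"fingers":0.0},
    {"travel":[0,0,0.15],"dr":[0,0,0],"fingers":0.0},
    {"travel":[0,0,0.15],"dr":[0,0,0],"fingers":0.0},
    {"travel":[0,0,0],"dr":[0,0,0],"fingers":0.0},
  ],
)

```text
clock: 9.92
tcp_pos: [569.5, -323.5, 82.5]
orientation: [[0.001, -0.998, -0.06], [-0.001, -0.06, 0.998], [-1.0, -0.001, -0.001]]
ft_force: [-0.1, -0.2, -2.1]
grip_width: 20.8
```

Emit:
drive_tool(
  moves=[
    {"travel":[0,0,0.1],"dr":[0,0,0],"fingers":0.0},
    {"travel":[0,0,0.1],"dr":[0,0,0],"fingers":0.0},
    {"travel":[0,0,0.1],"dr":[0,0,0],"fingers":0.0},
    {"travel":[0,0,0],"dr":[0,0,0],"fingers":0.0},
    {"travel":[0,0,0],"dr":[0,0,0],"fingers":0.0},
  ],
)

```text
clock: 10.33
tcp_pos: [568.7, -314.8, 81.5]
orientation: [[0.0, -0.998, -0.059], [0.001, -0.059, 0.998], [-1.0, -0.0, 0.001]]
ft_force: [0.6, -1.7, -1.5]
grip_width: 20.9
```

```bash
python3 look.py e |grep -v green
```

```text
t 10.33 tcp [ 568.7 -314.8   81.5] yaw 1.63 xdown [ 0.     0.001 -1.   ] F [ 0.6 -1.7 -1.5] w 20.9
shares [ 0.02  0.01 -0.89] mm [  0.5   0.2 -26.7] turn x 0.0
top plate 608 [ 568.3 -241.6] [ 70.1 100.4] 0.059 z [14.  18.7 22.8]
top wood 114 [ 573.8 -315.2] [45.1 46.6] 0.005 z [22.9 30.1 34.9]
side plate 395 [ 566.5 -236.2] [ 68.4 107.4] 0.045 z [13.  18.9 22.1]
side wood 230 [ 571.7 -310.4] [41.9 44.9] 0.088 z [20.7 31.  65. ]
wrist plate 6289 [ 564.8 -234.8] [ 74.3 114.5] 0.063 z [14.1 17.8 19.3]
wrist wood 2998 [ 564.7 -315.3] [31.9 45.5] 0.05 z [17.2 29.  67. ]
```

Emit:
drive_tool(
  moves=[
    {"travel":[0,0,0.1],"dr":[0,0,0],"fingers":0.0},
    {"travel":[0,0,0.1],"dr":[0,0,0],"fingers":0.0},
    {"travel":[0,0,0.05],"dr":[0,0,0],"fingers":0.0},
    {"travel":[0,0,0],"dr":[0,0,0],"fingers":0.0},
    {"travel":[0,0,0],"dr":[0,0,0],"fingers":0.0},
  ],
)

```text
clock: 10.9
tcp_pos: [567.8, -307.2, 81.3]
orientation: [[-0.001, -0.998, -0.059], [0.001, -0.059, 0.998], [-1.0, 0.001, 0.001]]
ft_force: [0.2, -1.0, -2.9]
grip_width: 20.5
```

Emit:
drive_tool(
  moves=[
    {"travel":[0,0,0.03],"dr":[0,0,0],"fingers":0.0},
    {"travel":[0,0,0.02],"dr":[0,0,0],"fingers":0.0},
    {"travel":[0,0,0],"dr":[0,0,0],"fingers":0.0},
    {"travel":[0,0,0],"dr":[0,0,0],"fingers":0.0},
    {"travel":[0,0,0],"dr":[0,0,0],"fingers":0.0},
  ],
)

```text
clock: 11.32
tcp_pos: [567.9, -306.9, 81.6]
orientation: [[-0.0, -0.998, -0.059], [-0.001, -0.059, 0.998], [-1.0, 0.0, -0.001]]
ft_force: [-0.1, -3.0, -1.7]
grip_width: 20.8
```

```bash
python3 -c "
from h import *
st()"
```

```text
t 11.32 tcp [ 567.9 -306.9   81.6] yaw 1.63 xdown [-0.    -0.001 -1.   ] F [-0.1 -3.  -1.7] w 20.8
```

Emit:
drive_tool(
  moves=[
    {"travel":[0,0,0.04],"dr":[0,0,0],"fingers":0.0},
    {"travel":[0,0,0.02],"dr":[0,0,0],"fingers":0.0},
    {"travel":[0,0,0],"dr":[0,0,0],"fingers":0.0},
    {"travel":[0,0,0],"dr":[0,0,0],"fingers":0.0},
    {"travel":[0,0,0],"dr":[0,0,0],"fingers":0.0},
  ],
)

```text
clock: 11.73
tcp_pos: [568.0, -306.5, 82.0]
orientation: [[-0.0, -0.998, -0.058], [-0.005, -0.058, 0.998], [-1.0, 0.0, -0.005]]
ft_force: [-0.7, -6.8, -3.4]
grip_width: 20.4
```

```bash
python3 look.py f
python3 -c "
import cv2
a=cv2.imread('pics/ftop.png')[140:270,360:500];cv2.imwrite('pics/fcrop.png',cv2.resize(a,None,fx=5,fy=4.5,interpolation=cv2.INTER_CUBIC))"
```

```text
t 11.73 tcp [ 568.  -306.5   82. ] yaw 1.629 xdown [-0.    -0.005 -1.   ] F [-0.7 -6.8 -3.4] w 20.4
shares [ 0.04  0.   -1.17] mm [  1.2   0.  -35. ] turn x -0.01
top plate 596 [ 567.6 -233.6] [ 69.9 101.1] 0.06 z [15.1 19.1 23.3]
top green 224 [ 555.7 -246.3] [192.9 242.5] 0.059 z [35.  43.6 49.1]
top wood 98 [ 573.6 -307.9] [44.8 45.3] 0.025 z [23.7 30.  35.3]
side plate 375 [ 565.4 -231.2] [ 69.5 101.2] 0.066 z [16.8 19.3 22.4]
side green 201 [ 554.1 -245.6] [192.1 244.9] 0.062 z [35.1 42.  47. ]
side wood 237 [ 569.4 -303.7] [46.  43.3] 0.155 z [20.4 31.2 65.6]
wrist plate 6315 [ 565.5 -233.6] [ 72.4 101.4] 0.085 z [15.2 18.  19.5]
wrist green 5182 [ 554.5 -246.9] [194.7 245.9] 0.059 z [34.4 41.7 46. ]
wrist wood 3061 [ 564.5 -307.6] [33.2 45.5] 0.051 z [17.3 29.7 67.5]
```

View pics/fcrop.png

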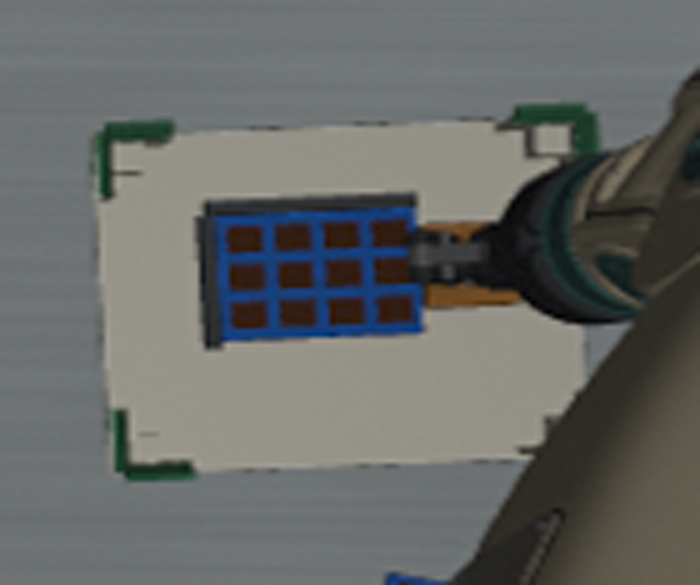

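The crop shows the plate tight in the fence corner at (210,205), with the foot at (470,260). With 6.8 N of contact and a measured base-frame position of about (12.4, 12.5), it's home. I'll retreat and take the tamper to a clear spot on the bench.

Emit:
drive_tool(
  moves=[
    {"travel":[0,0,-0.15],"dr":[0,0,0],"fingers":0.0},
    {"travel":[0,0,-0.15],"dr":[0,0,0],"fingers":0.0},
    {"travel":[-0.95,0,0],"dr":[0,0,0],"fingers":0.0},
    {"travel":[-0.95,0,0],"dr":[0,0,0],"fingers":0.0},
    {"travel":[-0.1,-0.09,0.87],"dr":[0,0,0],"fingers":0.0},
  ],
)

```text
clock: 12.3
tcp_pos: [573.3, -292.1, 147.1]
orientation: [[0.009, -0.998, -0.055], [-0.006, -0.055, 0.998], [-1.0, -0.009, -0.006]]
ft_force: [2.2, -1.4, -1.0]
grip_width: 20.7
```

Emit:
drive_tool(
  moves=[
    {"travel":[0,-0.09,0.87],"dr":[0,0,0],"fingers":0.0},
    {"travel":[0,-0.09,0.87],"dr":[0,0,0],"fingers":0.0},
    {"travel":[0,-0.09,0.87],"dr":[0,0,0],"fingers":0.0},
    {"travel":[0,-0.09,0.87],"dr":[0,0,0],"fingers":0.0},
    {"travel":[0,-0.09,0.87],"dr":[0,0,0],"fingers":0.0},
  ],
)

```text
clock: 12.72
tcp_pos: [574.9, -153.7, 141.3]
orientation: [[-0.001, -0.998, -0.059], [0.003, -0.059, 0.998], [-1.0, 0.0, 0.003]]
ft_force: [0.2, 0.4, -1.9]
grip_width: 20.8
```

Emit:
drive_tool(
  moves=[
    {"travel":[0,-0.09,0.87],"dr":[0,0,0],"fingers":0.0},
    {"travel":[0,-0.09,0.87],"dr":[0,0,0],"fingers":0.0},
    {"travel":[0,-0.09,0.87],"dr":[0,0,0],"fingers":0.0},
    {"travel":[0,-0.09,0.87],"dr":[0,0,0],"fingers":0.0},
    {"travel":[0,-0.09,0.87],"dr":[0,0,0],"fingers":0.0},
  ],
)

```text
clock: 13.13
tcp_pos: [580.4, -22.7, 141.4]
orientation: [[-0.001, -0.998, -0.06], [0.003, -0.06, 0.998], [-1.0, 0.001, 0.003]]
ft_force: [0.6, 0.5, -1.8]
grip_width: 20.5
```

Emit:
drive_tool(
  moves=[
    {"travel":[0,-0.09,0.87],"dr":[0,0,0],"fingers":0.0},
    {"travel":[0,0,0],"dr":[0,0,0],"fingers":0.0},
    {"travel":[0.9,0,0],"dr":[0,0,0],"fingers":0.0},
    {"travel":[0.6,0,0],"dr":[0,0,0],"fingers":0.0},
    {"travel":[0,0,0],"dr":[0,0,0],"fingers":0.0},
  ],
)

```text
clock: 13.55
tcp_pos: [578.2, 2.3, 92.5]
orientation: [[-0.009, -0.998, -0.06], [0.003, -0.06, 0.998], [-1.0, 0.009, 0.003]]
ft_force: [-1.6, 1.0, -2.7]
grip_width: 20.8
```

```bash
sed -i 's/^to(.*/to([582.5,-1,72.2],1.63)/' look.py; python3 look.py g
```

```text
t 13.55 tcp [578.2   2.3  92.5] yaw 1.631 xdown [-0.009  0.003 -1.   ] F [-1.6  1.  -2.7] w 20.8
shares [ 0.68 -0.14 -0.12] mm [20.3 -4.2 -3.6] turn x 0.01
top plate 616 [ 567.7 -233.4] [70.2 99.8] 0.061 z [14.4 18.7 23.6]
top green 348 [ 556.2 -246.3] [193.1 242.5] 0.063 z [32.9 43.1 48.3]
side plate 209 [ 555.7 -231.6] [101.3  51.3] 1.57 z [16.8 19.3 22.1]
side green 131 [ 553.1 -246.8] [191.9 245.4] 0.048 z [34.4 42.5 48. ]
side wood 417 [581.1   4.1] [44.3 43.8] 0.072 z [24.8 42.8 75.9]
wrist plate 3272 [ 565.9 -219.5] [71.2 71.5] 0.045 z [16.2 17.8 19.3]
wrist green 1411 [ 549.5 -143.9] [194.2  40.6] 0.064 z [35.  44.2 46.4]
wrist wood 2992 [577.    1.2] [31.4 45.7] 0.053 z [31.7 43.6 82.9]
```

Emit:
drive_tool(
  moves=[
    {"travel":[0.35,0,0],"dr":[0,0,0],"fingers":0.0},
    {"travel":[0.2,0,0],"dr":[0,0,0],"fingers":0.0},
    {"travel":[0,0,0],"dr":[0,0,0],"fingers":0.0},
    {"travel":[0,0,0],"dr":[0,0,0],"fingers":0.0},
    {"travel":[0,0,0],"dr":[0,0,0],"fingers":0.0},
  ],
)

```text
clock: 14.12
tcp_pos: [582.3, 1.1, 80.2]
orientation: [[0.0, -0.998, -0.059], [0.0, -0.059, 0.998], [-1.0, -0.0, 0.0]]
ft_force: [0.2, -0.3, -2.9]
grip_width: 20.7
```

```bash
python3 -c "
from h import *
st()"
```

```text
t 14.12 tcp [582.3   1.1  80.2] yaw 1.63 xdown [ 0.  0. -1.] F [ 0.2 -0.3 -2.9] w 20.7
```

Emit:
drive_tool(
  moves=[
    {"travel":[0.1,0,0],"dr":[0,0,0],"fingers":0.0},
    {"travel":[0.1,0,0],"dr":[0,0,0],"fingers":0.0},
    {"travel":[0,0,0],"dr":[0,0,0],"fingers":0.0},
    {"travel":[0,0,0],"dr":[0,0,0],"fingers":0.0},
    {"travel":[0,0,0],"dr":[0,0,0],"fingers":0.0},
  ],
)

```text
clock: 14.53
tcp_pos: [582.2, 1.2, 74.0]
orientation: [[-0.0, -0.998, -0.059], [0.0, -0.059, 0.998], [-1.0, 0.0, 0.0]]
ft_force: [0.8, 0.7, -2.0]
grip_width: 20.8
```

Emit:
drive_tool(
  moves=[
    {"travel":[0.05,0,0],"dr":[0,0,0],"fingers":0.0},
    {"travel":[0.03,0,0],"dr":[0,0,0],"fingers":0.0},
    {"travel":[0,0,0],"dr":[0,0,0],"fingers":0.0},
    {"travel":[0,0,0],"dr":[0,0,0],"fingers":0.0},
    {"travel":[0,0,0],"dr":[0,0,0],"fingers":0.0},
  ],
)

```text
clock: 14.95
tcp_pos: [582.6, 1.2, 72.3]
orientation: [[0.001, -0.998, -0.059], [-0.0, -0.059, 0.998], [-1.0, -0.001, -0.0]]
ft_force: [-1.7, 0.2, 4.9]
grip_width: 21.0
```

```bash
python3 -c "
from h import *
st()"
```

```text
t 14.95 tcp [582.6   1.2  72.3] yaw 1.63 xdown [ 0.001 -0.    -1.   ] F [-1.7  0.2  4.9] w 21.0
```

Emit:
drive_tool(
  moves=[
    {"travel":[0,0,0],"dr":[0,0,0],"fingers":0.7},
    {"travel":[0,0,0],"dr":[0,0,0],"fingers":0.7},
    {"travel":[0,0,0],"dr":[0,0,0],"fingers":0.7},
    {"travel":[0,0,0],"dr":[0,0,0],"fingers":0.7},
    {"travel":[0,0,0],"dr":[0,0,0],"fingers":0.7},
  ],
)

```text
clock: 15.37
tcp_pos: [582.2, 1.2, 71.4]
orientation: [[-0.0, -0.998, -0.059], [0.0, -0.059, 0.998], [-1.0, 0.0, 0.0]]
ft_force: [-0.6, 1.0, 0.6]
grip_width: 59.9
```

Emit:
drive_tool(
  moves=[
    {"travel":[-0.6,0,0],"dr":[0,0,0],"fingers":0.7},
    {"travel":[-0.9,0,0],"dr":[0,0,0],"fingers":0.7},
    {"travel":[-0.9,0,0],"dr":[0,0,0],"fingers":0.7},
    {"travel":[-0.9,0,0],"dr":[0.95,0,0],"fingers":0.7},
    {"travel":[-0.9,0,0],"dr":[0.95,0,0],"fingers":0.7},
  ],
)

```text
clock: 15.78
tcp_pos: [581.9, 1.3, 198.7]
orientation: [[-0.0, -0.991, 0.135], [0.0, 0.135, 0.991], [-1.0, 0.0, -0.0]]
ft_force: [1.5, 0.2, -0.3]
grip_width: 60.0
```

Emit:
drive_tool(
  moves=[
    {"travel":[-0.4,0,0],"dr":[0.95,0,0],"fingers":0.8},
    {"travel":[0,0,0],"dr":[0.95,0,0],"fingers":0.8},
    {"travel":[0,0,0],"dr":[0.95,0,0],"fingers":0.8},
    {"travel":[0,0,0],"dr":[0.95,0,0],"fingers":0.8},
    {"travel":[0,0,0],"dr":[0.95,0,0],"fingers":0.8},
  ],
)

```text
clock: 16.2
tcp_pos: [582.2, 1.2, 209.7]
orientation: [[0.0, -0.819, 0.573], [-0.0, 0.573, 0.819], [-1.0, -0.0, 0.0]]
ft_force: [0.1, 0.6, 0.1]
grip_width: 68.4
```

Emit:
drive_tool(
  moves=[
    {"travel":[0,0,0],"dr":[0.95,0,0],"fingers":0.8},
    {"travel":[0,0,0],"dr":[0.95,0,0],"fingers":0.8},
    {"travel":[0,0,0],"dr":[0.95,0,0],"fingers":0.8},
    {"travel":[0,0,0],"dr":[0.95,0,0],"fingers":0.8},
    {"travel":[0,0,0],"dr":[0.95,0,0],"fingers":0.8},
  ],
)

```text
clock: 16.62
tcp_pos: [582.1, 1.2, 209.4]
orientation: [[-0.0, -0.466, 0.885], [0.0, 0.885, 0.466], [-1.0, 0.0, -0.0]]
ft_force: [0.0, -0.4, -0.4]
grip_width: 68.3
```

```bash
sed -i 's/^to(.*/to([556.5,249.5,150],0.2)/' look.py; python3 look.py h
python3 - <<'E'
from h import *
im,d,p=cam("top");W=pts(d,p)
for z0,z1 in((100,120),(12,26)):
    m=(d>0)&(abs(W[...,0]-584)<50)&(abs(W[...,1]-2)<50)&(W[...,2]>z0)&(W[...,2]<z1)
    print(cv2.minAreaRect(W[m][:,:2].astype(np.float32)),np.median(W[m][:,2]))
E
```

```text
t 16.62 tcp [582.1   1.2 209.4] yaw 0.485 xdown [-0.  0. -1.] F [ 0.  -0.4 -0.4] w 68.3
shares [1.98 7.72 3.1 ] mm [ 59.4 231.5  93.1] turn x 2.85
top plate 612 [ 567.5 -232.8] [70.  99.9] 0.059 z [14.2 18.7 23. ]
top green 342 [ 556.4 -246.9] [193.1 243.5] 0.063 z [34.7 43.2 49.4]
side plate 331 [ 565.7 -229.5] [ 68.8 101.5] 0.055 z [16.4 19.1 21.8]
side green 148 [ 552.7 -245.3] [191.3 243.6] 0.048 z [36.2 42.6 47.2]
side wood 625 [585.1   3.3] [45.3 45.3] 0.02 z [  4.7  27.  111.3]
wrist plate 279 [ 587.3 -209.7] [25.3 53.4] 0.074 z [15.6 17.7 19.4]
wrist green 362 [ 548.9 -143.5] [193.9  40.2] 0.053 z [35.2 44.4 46. ]
wrist wood 1732 [586.2   1.7] [45.5 45.8] 0.06 z [ 18.2  21.5 110.6]
((0.0, 0.0), (0.0, 0.0), 0.0) nan
((0.0, 0.0), (0.0, 0.0), 0.0) nan
  return _methods._mean(a, axis=axis, dtype=dtype,
  ret = ret.dtype.type(ret / rcount)
```

The tamper is standing upright, top at 110 and foot top at 21 mm. On to the tray.

Emit:
drive_tool(
  moves=[
    {"travel":[0,0.96,0.39],"dr":[0,0,0],"fingers":0.8},
    {"travel":[0,0.96,0.39],"dr":[0,0,0],"fingers":0.8},
    {"travel":[0,0.96,0.39],"dr":[0,0,0],"fingers":0.8},
    {"travel":[0,0.96,0.39],"dr":[0,0,0],"fingers":0.8},
    {"travel":[0,0.96,0.39],"dr":[0,0,0],"fingers":0.8},
  ],
)

```text
clock: 17.23
tcp_pos: [565.8, 157.1, 209.6]
orientation: [[0.0, -0.472, 0.882], [0.0, 0.882, 0.472], [-1.0, -0.0, 0.0]]
ft_force: [0.4, -0.2, -0.2]
grip_width: 68.4
```

Emit:
drive_tool(
  moves=[
    {"travel":[0,0.96,0.39],"dr":[0,0,0],"fingers":0.8},
    {"travel":[0,0.96,0.39],"dr":[0,0,0],"fingers":0.8},
    {"travel":[0,0.96,0.39],"dr":[0,0,0],"fingers":0.8},
    {"travel":[0,0,0],"dr":[0.95,0,0],"fingers":0.8},
    {"travel":[0,0,0],"dr":[0.95,0,0],"fingers":0.8},
  ],
)

```text
clock: 17.65
tcp_pos: [555.9, 250.6, 209.5]
orientation: [[0.0, -0.296, 0.955], [0.0, 0.955, 0.296], [-1.0, 0.0, 0.0]]
ft_force: [1.0, -0.8, 0.3]
grip_width: 68.4
```

Emit:
drive_tool(
  moves=[
    {"travel":[0,0,0],"dr":[0.95,0,0],"fingers":0.8},
    {"travel":[0,0,0],"dr":[0,0,0],"fingers":0.8},
    {"travel":[0,0,0],"dr":[0,0,0],"fingers":0.8},
    {"travel":[0,0,0],"dr":[0,0,0],"fingers":0.8},
    {"travel":[0,0,0],"dr":[0,0,0],"fingers":0.8},
  ],
)

```text
clock: 18.07
tcp_pos: [556.4, 248.4, 209.6]
orientation: [[0.0, -0.205, 0.979], [-0.0, 0.979, 0.205], [-1.0, -0.0, 0.0]]
ft_force: [1.0, 0.2, 0.0]
grip_width: 68.5
```

Run:
```python
from h import *
to([556.5,249.5,58],0.2)
im,d,p=cam("wrist");W=pts(d,p);save("tray_w",im)
hsv=cv2.cvtColor(im,cv2.COLOR_RGB2HSV);H,S,V=[hsv[...,i].astype(int) for i in range(3)]
m=(d>0)&(H<18)&(S>170)&(W[...,2]>62)&(W[...,2]<84)
print(cv2.minAreaRect(W[m][:,:2].astype(np.float32)),np.median(W[m][:,2]))
m=(d>0)&(S<60)&(W[...,2]>22)&(W[...,2]<34)
print(cv2.minAreaRect(W[m][:,:2].astype(np.float32)))
```

```text
t 18.07 tcp [556.4 248.4 209.6] yaw 0.207 xdown [ 0. -0. -1.] F [1.  0.2 0. ] w 68.5
shares [5.05 0.04 0.01] mm [151.6   1.1   0.3] turn x 0.07
((613.5157470703125, 119.51165771484375), (303.7549133300781, 243.50880432128906), 72.36639404296875) 73.64428500051133
((619.517822265625, 260.45416259765625), (300.91900634765625, 223.5235595703125), 10.804490089416504)
```

Run:
```python
from h import *
im,d,p=cam("wrist");W=pts(d,p)
hsv=cv2.cvtColor(im,cv2.COLOR_RGB2HSV);H,S,V=[hsv[...,i].astype(int) for i in range(3)]
near=(d>0)&(abs(W[...,0]-556)<45)&(abs(W[...,1]-249)<60)
m=near&(H<18)&(S>170)&(W[...,2]>66)&(W[...,2]<84)
print(cv2.minAreaRect(W[m][:,:2].astype(np.float32)),np.median(W[m][:,2]))
m=(d>0)&(abs(W[...,0]-556)<130)&(abs(W[...,1]-249)<140)&(W[...,2]>24)&(W[...,2]<32)&(S<60)
print(cv2.minAreaRect(W[m][:,:2].astype(np.float32)))
m=near&(W[...,2]<45);print(np.percentile(W[m][:,2],[50,99]))
```

```text
((556.4299926757812, 249.70298767089844), (14.220992088317871, 88.14486694335938), 11.442426681518555) 73.66432120888703
((556.61474609375, 249.1168670654297), (171.40841674804688, 220.63714599609375), 11.56377124786377)
[ 3.95262109 20.87126136]
```

The tray handle is at (556.5, 249.4), yaw 0.20, so the gripper is aligned. I'll descend and grasp.

Emit:
drive_tool(
  moves=[
    {"travel":[0.9,0.04,0],"dr":[0.07,0,0],"fingers":0.6},
    {"travel":[0.9,0,0],"dr":[0,0,0],"fingers":0.6},
    {"travel":[0.9,0,0],"dr":[0,0,0],"fingers":0.6},
    {"travel":[0.9,0,0],"dr":[0,0,0],"fingers":0.6},
    {"travel":[0.5,0,0],"dr":[0,0,0],"fingers":0.6},
  ],
)

```text
clock: 18.58
tcp_pos: [554.2, 248.9, 83.4]
orientation: [[-0.004, -0.197, 0.98], [-0.001, 0.98, 0.197], [-1.0, -0.001, -0.004]]
ft_force: [-1.3, -0.1, -0.4]
grip_width: 51.4
```

Emit:
drive_tool(
  moves=[
    {"travel":[0.5,0,0],"dr":[0,0,0],"fingers":0.6},
    {"travel":[0.5,0,0],"dr":[0,0,0],"fingers":0.6},
    {"travel":[0.2,0,0],"dr":[0,0,0],"fingers":0.6},
    {"travel":[0,0,0],"dr":[0,0,0],"fingers":0.6},
    {"travel":[0,0,0],"dr":[0,0,0],"fingers":0.6},
  ],
)

```text
clock: 19.0
tcp_pos: [556.2, 249.7, 50.8]
orientation: [[-0.0, -0.197, 0.98], [-0.0, 0.98, 0.197], [-1.0, -0.0, -0.0]]
ft_force: [-0.3, 0.4, 1.6]
grip_width: 51.4
```

```bash
python3 -c "
from h import *
to([556.5,249.4,50],0.2)"
```

```text
t 19.0 tcp [556.2 249.7  50.8] yaw 0.198 xdown [-0. -0. -1.] F [-0.3  0.4  1.6] w 51.4
shares [ 0.03 -0.01  0.01] mm [ 0.8 -0.3  0.2] turn x -0.02
```

Emit:
drive_tool(
  moves=[
    {"travel":[0,0,0],"dr":[0,0,0],"fingers":0.0},
    {"travel":[0,0,0],"dr":[0,0,0],"fingers":0.0},
    {"travel":[0,0,0],"dr":[0,0,0],"fingers":0.0},
    {"travel":[0,0,0],"dr":[0,0,0],"fingers":0.0},
    {"travel":[0,0,0],"dr":[0,0,0],"fingers":0.0},
  ],
  squeeze=110,
)

```text
clock: 19.42
tcp_pos: [556.9, 250.0, 52.1]
orientation: [[0.002, -0.197, 0.98], [0.001, 0.98, 0.197], [-1.0, 0.0, 0.002]]
ft_force: [-0.9, 0.5, 7.5]
grip_width: 14.2
```

Emit:
drive_tool(
  moves=[
    {"travel":[-0.1,0,0],"dr":[0,0,0],"fingers":0.0},
    {"travel":[-0.3,0,0],"dr":[0,0,0],"fingers":0.0},
    {"travel":[-0.5,0,0],"dr":[0,0,0],"fingers":0.0},
    {"travel":[-0.7,0,0],"dr":[0,0,0],"fingers":0.0},
    {"travel":[-0.8,0,0],"dr":[0,0,0],"fingers":0.0},
  ],
)

```text
clock: 19.83
tcp_pos: [553.8, 248.9, 121.2]
orientation: [[-0.005, -0.197, 0.98], [-0.002, 0.98, 0.197], [-1.0, -0.001, -0.006]]
ft_force: [0.5, 0.3, -5.9]
grip_width: 14.6
```

Emit:
drive_tool(
  moves=[
    {"travel":[-0.8,0,0],"dr":[0,0,0],"fingers":0.0},
    {"travel":[-0.8,0,0],"dr":[0,0,0],"fingers":0.0},
    {"travel":[-0.8,0,0],"dr":[0,0,0],"fingers":0.0},
    {"travel":[-0.6,0,0],"dr":[0,0,0],"fingers":0.0},
    {"travel":[-0.2,0,0],"dr":[0,0,0],"fingers":0.0},
  ],
)

```text
clock: 20.25
tcp_pos: [557.4, 250.2, 221.9]
orientation: [[0.004, -0.197, 0.98], [0.001, 0.98, 0.197], [-1.0, 0.001, 0.005]]
ft_force: [1.2, 0.2, -4.8]
grip_width: 14.4
```

```bash
python3 -c "
from h import *
to([553,-246.5,215],0.06)
im,d,p=cam('side');save('lift',im)"
```

```text
t 20.25 tcp [557.4 250.2 221.9] yaw 0.198 xdown [ 0.004  0.001 -1.   ] F [ 1.2  0.2 -4.8] w 14.4
shares [  0.21 -16.2   -3.4 ] mm [   6.2 -486.1 -102. ] turn x 1.38
```

View pics/lift.png

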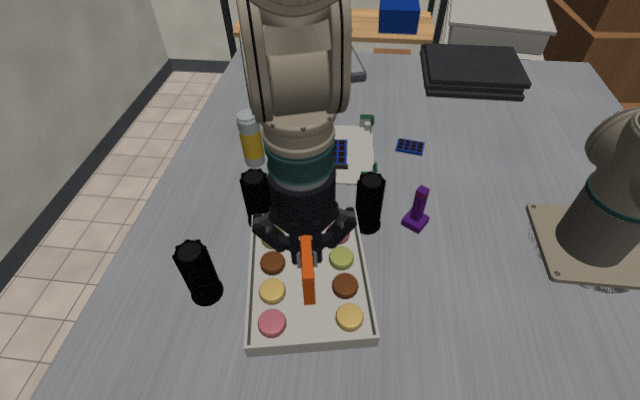

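The tray hangs level from the gripper, handle at (307,270). I'll carry it over the base.

Emit:
drive_tool(
  moves=[
    {"travel":[0,-0.4,-0.08],"dr":[0,0,0],"fingers":0.0},
    {"travel":[0,-0.85,-0.18],"dr":[0,0,0],"fingers":0.0},
    {"travel":[0,-0.85,-0.18],"dr":[0,0,0],"fingers":0.0},
    {"travel":[0,-0.85,-0.18],"dr":[0,0,0],"fingers":0.0},
    {"travel":[0,-0.85,-0.18],"dr":[0,0,0],"fingers":0.0},
  ],
)

```text
clock: 20.72
tcp_pos: [552.9, 131.4, 215.9]
orientation: [[-0.005, -0.197, 0.98], [-0.001, 0.98, 0.197], [-1.0, -0.0, -0.005]]
ft_force: [1.1, 0.0, -4.9]
grip_width: 13.9
```

Emit:
drive_tool(
  moves=[
    {"travel":[0,-0.85,-0.18],"dr":[0,0,0],"fingers":0.0},
    {"travel":[0,-0.85,-0.18],"dr":[0,0,0],"fingers":0.0},
    {"travel":[0,-0.85,-0.18],"dr":[0,0,0],"fingers":0.0},
    {"travel":[0,-0.85,-0.18],"dr":[0,0,0],"fingers":0.0},
    {"travel":[0,-0.85,-0.18],"dr":[0,0,0],"fingers":0.0},
  ],
)

```text
clock: 21.13
tcp_pos: [551.4, 1.3, 216.0]
orientation: [[-0.005, -0.196, 0.981], [0.0, 0.981, 0.196], [-1.0, 0.001, -0.005]]
ft_force: [0.5, 0.6, -4.9]
grip_width: 14.3
```

Emit:
drive_tool(
  moves=[
    {"travel":[0,-0.85,-0.18],"dr":[0,0,0],"fingers":0.0},
    {"travel":[0,-0.85,-0.18],"dr":[0,0,0],"fingers":0.0},
    {"travel":[0,-0.85,-0.18],"dr":[0,0,0],"fingers":0.0},
    {"travel":[0,-0.85,-0.18],"dr":[0,0,0],"fingers":0.0},
    {"travel":[0,-0.85,-0.18],"dr":[0,0,0],"fingers":0.0},
  ],
)

```text
clock: 21.55
tcp_pos: [549.9, -128.6, 215.9]
orientation: [[-0.005, -0.196, 0.981], [0.001, 0.981, 0.196], [-1.0, 0.002, -0.004]]
ft_force: [-0.5, 0.4, -4.8]
grip_width: 14.6
```

Emit:
drive_tool(
  moves=[
    {"travel":[0,-0.85,-0.18],"dr":[0,0,0],"fingers":0.0},
    {"travel":[0,-0.85,-0.18],"dr":[0,0,0],"fingers":0.0},
    {"travel":[0,-0.5,-0.1],"dr":[0,0,0],"fingers":0.0},
    {"travel":[0,0,0],"dr":[0.5,0,0],"fingers":0.0},
    {"travel":[0,0,0],"dr":[0.5,0,0],"fingers":0.0},
  ],
)

```text
clock: 21.97
tcp_pos: [550.1, -195.6, 216.5]
orientation: [[-0.003, -0.093, 0.996], [0.002, 0.996, 0.093], [-1.0, 0.002, -0.003]]
ft_force: [-0.8, -0.2, -4.8]
grip_width: 14.3
```

Emit:
drive_tool(
  moves=[
    {"travel":[0,0,0],"dr":[0.4,0,0],"fingers":0.0},
    {"travel":[0,0,0],"dr":[0,0,0],"fingers":0.0},
    {"travel":[0,0,0],"dr":[0,0,0],"fingers":0.0},
    {"travel":[0,0,0],"dr":[0,0,0],"fingers":0.0},
    {"travel":[0,0,0],"dr":[0,0,0],"fingers":0.0},
  ],
)

```text
clock: 22.38
tcp_pos: [551.3, -194.5, 218.1]
orientation: [[-0.001, -0.059, 0.998], [0.0, 0.998, 0.059], [-1.0, 0.001, -0.001]]
ft_force: [-0.7, 0.4, -4.8]
grip_width: 14.4
```

```bash
cat > tl.py <<'E'
from h import *
import sys
tz=float(sys.argv[1])   # expected underside of tray
st()
c=np.array([554.7,-246.6])
for n in("top","side","wrist"):
    im,d,p=cam(n);W=pts(d,p);save(sys.argv[2]+n,im)
    hsv=cv2.cvtColor(im,cv2.COLOR_RGB2HSV);H,S,V=[hsv[...,i].astype(int) for i in range(3)]
    near=(d>0)&(abs(W[...,0]-c[0])<150)&(abs(W[...,1]-c[1])<160)
    def rep(k,m):
        P=W[m]
        if len(P)>15:
            r=cv2.minAreaRect(P[:,:2].astype(np.float32));print(n,k,len(P),np.round(r[0],1),np.round(r[1],1),round(np.deg2rad(r[2]),3),"z",np.percentile(P[:,2],[2,50,98]).round(1))
    rep("rim",near&(abs(W[...,2]-tz-28)<5)&(S<70)&(V>90))
    rep("handle",near&(abs(W[...,2]-tz-74)<6)&(H<18)&(S>170))
    rep("green",near&(H>50)&(H<90)&(S>80)&(W[...,2]>20)&(W[...,2]<60))
E
python3 tl.py 170 t1
```

```text
t 22.38 tcp [ 551.3 -194.5  218.1] yaw 0.059 xdown [-0.001  0.    -1.   ] F [-0.7  0.4 -4.8] w 14.4
top rim 270 [ 551.5 -167.2] [170.3 164.6] 0.057 z [193.1 194.9 198.1]
top handle 97 [ 550.7 -164.6] [14.2 29.5] 0.068 z [238.3 240.4 243.3]
top green 24 [ 455.3 -152. ] [ 2.7 31.7] 0.015 z [41.1 46.1 50.2]
side rim 281 [ 550.2 -192.3] [170.1 218.3] 0.059 z [193.1 194.5 196.4]
side handle 150 [ 550.9 -192.5] [16.2 89. ] 0.055 z [238.2 239.6 241.3]
side green 85 [ 547.3 -141.3] [191.4  34.1] 0.07 z [37.3 44.5 47.4]
wrist rim 5345 [ 550.6 -176.9] [171.4 184. ] 0.056 z [193.1 194.2 195.6]
wrist handle 4992 [ 551.6 -187.9] [17.7 74.5] 0.053 z [238.8 240.1 241.3]
```

```bash
python3 -c "
import cv2,numpy as np
a=cv2.imread('pics/t1side.png');b=cv2.imread('pics/t1wrist.png');cv2.imwrite('pics/t1both.png',cv2.resize(np.vstack([a,b]),None,fx=.7,fy=.7))"
```

```text
(no output)
```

View pics/t1both.png

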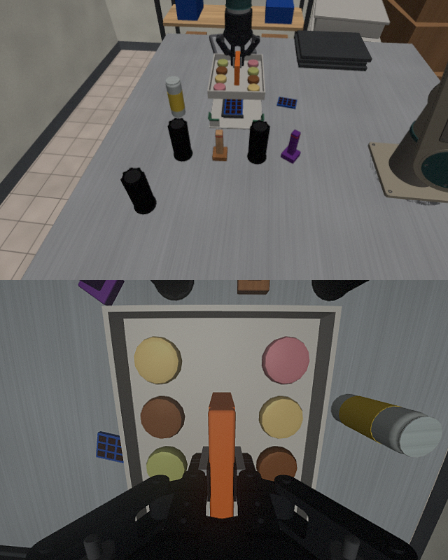

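The tray is level and square to the base (yaw 0.059). I'll centre it over the base and lower to just above the guides.

Emit:
drive_tool(
  moves=[
    {"travel":[0,-0.6,0.01],"dr":[0,0,0],"fingers":0.0},
    {"travel":[0,-0.7,0.01],"dr":[0,0,0],"fingers":0.0},
    {"travel":[0,-0.46,0],"dr":[0,0,0],"fingers":0.0},
    {"travel":[0,0,0],"dr":[0,0,0],"fingers":0.0},
    {"travel":[0.4,0,0],"dr":[0,0,0],"fingers":0.0},
  ],
)

```text
clock: 22.95
tcp_pos: [557.2, -249.1, 209.0]
orientation: [[0.005, -0.057, 0.998], [-0.002, 0.998, 0.057], [-1.0, -0.002, 0.005]]
ft_force: [0.5, 0.4, -5.1]
grip_width: 14.4
```

Emit:
drive_tool(
  moves=[
    {"travel":[0.8,0,0],"dr":[0,0,0],"fingers":0.0},
    {"travel":[0.8,0,0],"dr":[0,0,0],"fingers":0.0},
    {"travel":[0.8,0,0],"dr":[0,0,0],"fingers":0.0},
    {"travel":[0.5,0,0],"dr":[0,0,0],"fingers":0.0},
    {"travel":[0.2,0,0],"dr":[0,0,0],"fingers":0.0},
  ],
)

```text
clock: 23.37
tcp_pos: [552.5, -245.0, 109.3]
orientation: [[-0.006, -0.059, 0.998], [0.004, 0.998, 0.059], [-1.0, 0.005, -0.006]]
ft_force: [-0.6, -0.5, -4.8]
grip_width: 14.4
```

Emit:
drive_tool(
  moves=[
    {"travel":[0,0,0],"dr":[0,0,0],"fingers":0.0},
    {"travel":[0,0,0],"dr":[0,0,0],"fingers":0.0},
    {"travel":[0,0,0],"dr":[0,0,0],"fingers":0.0},
    {"travel":[0,0,0],"dr":[0,0,0],"fingers":0.0},
    {"travel":[0,0,0],"dr":[0,0,0],"fingers":0.0},
  ],
)

```text
clock: 23.78
tcp_pos: [556.4, -248.0, 115.2]
orientation: [[0.003, -0.058, 0.998], [-0.001, 0.998, 0.058], [-1.0, -0.002, 0.002]]
ft_force: [0.7, 0.6, -5.0]
grip_width: 14.3
```

```bash
python3 tl.py 60 t2
python3 -c "
import cv2,numpy as np
a=cv2.imread('pics/t2side.png')[90:200,270:410];b=cv2.imread('pics/t2wrist.png');cv2.imwrite('pics/t2both.png',np.vstack([cv2.resize(a,(640,500),interpolation=cv2.INTER_CUBIC),np.zeros((1,640,3),np.uint8)]))"
```

```text
t 23.78 tcp [ 556.4 -248.   115.2] yaw 0.058 xdown [ 0.003 -0.001 -1.   ] F [ 0.7  0.6 -5. ] w 14.3
top rim 333 [ 557.3 -227.9] [170.4 179.6] 0.057 z [84.  90.3 92.9]
top handle 99 [ 555.5 -219.4] [15.5 32.1] 0.103 z [132.2 137.  139.9]
top green 123 [ 554.3 -229.2] [193.  209.4] 0.052 z [38.6 44.2 49.1]
side rim 549 [ 554.8 -247.8] [170.3 224.2] 0.059 z [83.1 89.6 92.7]
side handle 132 [ 555.3 -245.4] [14.6 85.9] 0.084 z [129.3 137.3 139.3]
side green 93 [ 553.8 -243. ] [191.4 238.8] 0.063 z [38.2 44.1 48.4]
wrist rim 6987 [ 555.6 -230.2] [172.  184.7] 0.057 z [88.9 90.3 91.6]
wrist handle 4981 [ 555.6 -240.7] [15.7 74.9] 0.059 z [135.  136.3 137.4]
wrist green 323 [ 547.6 -126.3] [183.1   2.6] 0.06 z [42.9 44.5 45.9]
```

View pics/t2both.png

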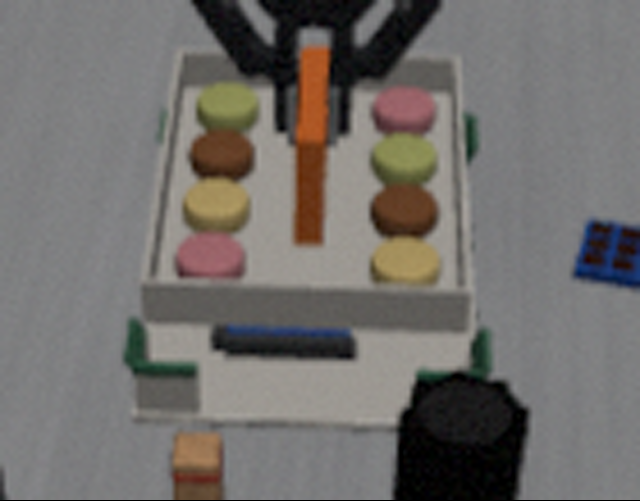

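Emit:
drive_tool(
  moves=[
    {"travel":[0,0,0],"dr":[0,0,0],"fingers":0.0},
    {"travel":[0,0,0],"dr":[0,0,0],"fingers":0.0},
    {"travel":[0,0,0],"dr":[0,0,0],"fingers":0.0},
    {"travel":[0,0,0],"dr":[0,0,0],"fingers":0.0},
    {"travel":[0,0,0],"dr":[0,0,0],"fingers":0.0},
  ],
)

```text
clock: 24.35
tcp_pos: [555.3, -247.5, 113.6]
orientation: [[-0.0, -0.058, 0.998], [0.0, 0.998, 0.058], [-1.0, 0.0, -0.0]]
ft_force: [-0.1, 0.2, -4.6]
grip_width: 14.4
```

Emit:
drive_tool(
  moves=[
    {"travel":[0,0,0],"dr":[0,0,0],"fingers":0.0},
    {"travel":[0,0,0],"dr":[0,0,0],"fingers":0.0},
    {"travel":[0,0,0],"dr":[0,0,0],"fingers":0.0},
    {"travel":[0,0,0],"dr":[0,0,0],"fingers":0.0},
    {"travel":[0,0,0],"dr":[0,0,0],"fingers":0.0},
  ],
)

```text
clock: 24.77
tcp_pos: [555.4, -247.5, 113.6]
orientation: [[0.0, -0.058, 0.998], [-0.0, 0.998, 0.058], [-1.0, -0.0, 0.0]]
ft_force: [0.8, -0.2, -4.4]
grip_width: 14.7
```

```bash
python3 -c "
from h import *
to([554.7,-246.7,113],0.059)"; python3 tl.py 61 t3
```

```text
t 24.77 tcp [ 555.4 -247.5  113.6] yaw 0.058 xdown [ 0. -0. -1.] F [ 0.8 -0.2 -4.4] w 14.7
shares [ 0.02  0.03 -0.02] mm [ 0.6  0.8 -0.6] turn x -0.01
t 24.77 tcp [ 555.4 -247.5  113.6] yaw 0.058 xdown [ 0. -0. -1.] F [ 0.8 -0.2 -4.4] w 14.7
top rim 388 [ 556.2 -227.4] [170.5 179.7] 0.056 z [84.6 89.8 93.3]
top handle 98 [ 554.5 -218.7] [13.9 32.2] 0.091 z [130.1 136.3 139.2]
top green 128 [ 554.1 -228.3] [192.8 208.1] 0.051 z [36.5 44.6 49.1]
side rim 468 [ 553.9 -246.8] [170.  222.9] 0.057 z [84.2 89.5 92.1]
side handle 141 [ 554.4 -246.4] [15.8 89.4] 0.049 z [131.3 136.  138.1]
side green 95 [ 554.3 -242.2] [192.2 236.8] 0.064 z [37.  43.7 47.4]
wrist rim 6977 [ 554.7 -229.7] [171.8 184.5] 0.061 z [87.9 89.3 90.7]
wrist handle 4995 [ 561.5 -240.2] [28.  74.5] 0.058 z [133.9 135.2 136.4]
wrist green 301 [ 547.7 -126.2] [183.2   2.6] 0.059 z [43.  44.5 46. ]
```

Emit:
drive_tool(
  moves=[
    {"travel":[0.1,0.03,-0.01],"dr":[0,0,0],"fingers":0.0},
    {"travel":[0.15,0,0],"dr":[0,0,0],"fingers":0.0},
    {"travel":[0.15,0,0],"dr":[0,0,0],"fingers":0.0},
    {"travel":[0.1,0,0],"dr":[0,0,0],"fingers":0.0},
    {"travel":[0,0,0],"dr":[0,0,0],"fingers":0.0},
  ],
)

```text
clock: 25.33
tcp_pos: [554.1, -246.1, 97.2]
orientation: [[-0.002, -0.058, 0.998], [0.001, 0.998, 0.058], [-1.0, 0.001, -0.002]]
ft_force: [-0.1, -0.4, -4.9]
grip_width: 14.3
```

Emit:
drive_tool(
  moves=[
    {"travel":[0.1,0,0],"dr":[0,0,0],"fingers":0.0},
    {"travel":[0.1,0,0],"dr":[0,0,0],"fingers":0.0},
    {"travel":[0.1,0,0],"dr":[0,0,0],"fingers":0.0},
    {"travel":[0.1,0,0],"dr":[0,0,0],"fingers":0.0},
    {"travel":[0,0,0],"dr":[0,0,0],"fingers":0.0},
  ],
)

```text
clock: 25.75
tcp_pos: [554.5, -246.3, 85.7]
orientation: [[-0.001, -0.058, 0.998], [0.001, 0.998, 0.058], [-1.0, 0.001, -0.001]]
ft_force: [-0.5, -0.1, -5.3]
grip_width: 14.4
```

Emit:
drive_tool(
  moves=[
    {"travel":[0,0,0],"dr":[0,0,0],"fingers":0.0},
    {"travel":[0,0,0],"dr":[0,0,0],"fingers":0.0},
    {"travel":[0,0,0],"dr":[0,0,0],"fingers":0.0},
    {"travel":[0,0,0],"dr":[0,0,0],"fingers":0.0},
    {"travel":[0,0,0],"dr":[0,0,0],"fingers":0.0},
  ],
)

```text
clock: 26.17
tcp_pos: [555.1, -246.7, 86.8]
orientation: [[0.0, -0.058, 0.998], [-0.0, 0.998, 0.058], [-1.0, -0.0, 0.0]]
ft_force: [0.0, 0.1, -5.2]
grip_width: 14.4
```

```bash
python3 tl.py 34 t4
```

```text
t 26.17 tcp [ 555.1 -246.7   86.8] yaw 0.058 xdown [ 0. -0. -1.] F [ 0.   0.1 -5.2] w 14.4
top rim 363 [ 556.1 -226.1] [170.2 178.2] 0.06 z [57.9 63.  66.6]
top handle 87 [ 554.8 -217.6] [13.8 30.2] 0.045 z [105.7 109.  112.5]
top green 137 [ 549.7 -143.4] [193.1  35.8] 0.066 z [36.6 44.5 49.2]
side rim 459 [ 553.9 -247.6] [170.1 224.7] 0.058 z [57.5 62.7 65.6]
side handle 141 [ 553.9 -244.2] [16.  86.3] 0.05 z [102.9 109.6 112. ]
side green 118 [ 554.4 -244.3] [192.1 241.5] 0.066 z [37.3 43.9 48.4]
wrist rim 6892 [ 554.3 -228.9] [171.5 184.5] 0.057 z [61.  62.4 63.8]
wrist handle 4988 [ 561.1 -239.3] [28.1 74.3] 0.062 z [107.1 108.4 109.6]
wrist green 1235 [ 548.9 -144.3] [195.6  39.3] 0.061 z [39.8 44.6 46.4]
```

The tray is within about 0.5 mm of centre inside the guides, with no side force. I'll lower the last 9 mm gently.

Emit:
drive_tool(
  moves=[
    {"travel":[0.07,0,0],"dr":[0,0,0],"fingers":0.0},
    {"travel":[0.07,0,0],"dr":[0,0,0],"fingers":0.0},
    {"travel":[0.07,0,0],"dr":[0,0,0],"fingers":0.0},
    {"travel":[0,0,0],"dr":[0,0,0],"fingers":0.0},
    {"travel":[0,0,0],"dr":[0,0,0],"fingers":0.0},
  ],
)

```text
clock: 26.73
tcp_pos: [554.6, -246.4, 79.9]
orientation: [[-0.001, -0.058, 0.998], [0.0, 0.998, 0.058], [-1.0, 0.001, -0.001]]
ft_force: [0.3, -0.2, -4.7]
grip_width: 14.5
```

Emit:
drive_tool(
  moves=[
    {"travel":[0.04,0,0],"dr":[0,0,0],"fingers":0.0},
    {"travel":[0.03,0,0],"dr":[0,0,0],"fingers":0.0},
    {"travel":[0,0,0],"dr":[0,0,0],"fingers":0.0},
    {"travel":[0,0,0],"dr":[0,0,0],"fingers":0.0},
    {"travel":[0,0,0],"dr":[0,0,0],"fingers":0.0},
  ],
)

```text
clock: 27.15
tcp_pos: [555.0, -246.6, 78.2]
orientation: [[-0.0, -0.058, 0.998], [0.0, 0.998, 0.058], [-1.0, 0.0, -0.0]]
ft_force: [-0.0, -0.2, -4.7]
grip_width: 14.5
```

```bash
python3 -c "
from h import *
st()"
```

```text
t 27.15 tcp [ 555.  -246.6   78.2] yaw 0.058 xdown [-0.  0. -1.] F [-0.  -0.2 -4.7] w 14.5
```

Emit:
drive_tool(
  moves=[
    {"travel":[0.04,0,0],"dr":[0,0,0],"fingers":0.0},
    {"travel":[0.03,0,0],"dr":[0,0,0],"fingers":0.0},
    {"travel":[0,0,0],"dr":[0,0,0],"fingers":0.0},
    {"travel":[0,0,0],"dr":[0,0,0],"fingers":0.0},
    {"travel":[0,0,0],"dr":[0,0,0],"fingers":0.0},
  ],
)

```text
clock: 27.57
tcp_pos: [555.1, -246.7, 78.1]
orientation: [[0.0, -0.058, 0.998], [-0.0, 0.998, 0.058], [-1.0, -0.0, 0.0]]
ft_force: [-4.1, 1.7, 5.6]
grip_width: 14.5
```

```bash
python3 tl.py 26 t5
```

```text
t 27.57 tcp [ 555.1 -246.7   78.1] yaw 0.058 xdown [ 0. -0. -1.] F [-4.1  1.7  5.6] w 14.5
top rim 349 [ 555.9 -225.8] [170.4 178. ] 0.057 z [50.3 54.6 58.3]
top handle 85 [ 554.5 -217.7] [14.3 31.4] 0.097 z [ 96.4 100.6 104. ]
top green 144 [ 549.8 -143.5] [193.5  35.9] 0.065 z [35.8 44.3 49.2]
side rim 457 [ 553.8 -247.1] [170.4 225.6] 0.058 z [49.4 54.1 56.9]
side handle 135 [ 554.5 -243.9] [15. 85.] 0.084 z [ 95.4 100.8 103. ]
side green 125 [ 554.2 -243.8] [191.8 240.3] 0.065 z [36.4 43.7 47.5]
wrist rim 6910 [ 554.2 -228.8] [171.4 184.3] 0.057 z [52.5 53.8 55.2]
wrist handle 4985 [ 558.5 -239.5] [23. 74.] 0.063 z [ 98.4  99.7 101. ]
wrist green 2157 [ 548.8 -144.4] [195.9  39.3] 0.061 z [36.9 44.4 46.4]
```

The rim is at 54 mm, which is home, and the load now rests on the ledges. Releasing.

Emit:
drive_tool(
  moves=[
    {"travel":[0,0,0],"dr":[0,0,0],"fingers":0.5},
    {"travel":[0,0,0],"dr":[0,0,0],"fingers":0.5},
    {"travel":[0,0,0],"dr":[0,0,0],"fingers":0.5},
    {"travel":[0,0,0],"dr":[0,0,0],"fingers":0.5},
    {"travel":[0,0,0],"dr":[0,0,0],"fingers":0.5},
  ],
)

```text
clock: 28.13
tcp_pos: [555.3, -246.8, 76.2]
orientation: [[0.0, -0.058, 0.998], [-0.0, 0.998, 0.058], [-1.0, -0.0, 0.0]]
ft_force: [-0.2, -1.0, 0.2]
grip_width: 42.6
```

Emit:
drive_tool(
  moves=[
    {"travel":[-0.3,0,0],"dr":[0,0,0],"fingers":0.5},
    {"travel":[-0.6,0,0],"dr":[0,0,0],"fingers":0.5},
    {"travel":[-0.9,0,0],"dr":[0,0,0],"fingers":0.5},
    {"travel":[-0.9,0,0],"dr":[0,0,0],"fingers":0.5},
    {"travel":[-0.9,0,0],"dr":[0,0,0],"fingers":0.5},
  ],
)

```text
clock: 28.55
tcp_pos: [554.8, -246.5, 185.6]
orientation: [[-0.0, -0.058, 0.998], [0.0, 0.998, 0.058], [-1.0, 0.0, -0.0]]
ft_force: [0.4, -0.3, -0.7]
grip_width: 42.4
```

Emit:
drive_tool(
  moves=[
    {"travel":[-0.9,0,0],"dr":[0,0,0],"fingers":0.5},
    {"travel":[-0.9,0,0],"dr":[0,0,0],"fingers":0.5},
    {"travel":[-0.5,0,0],"dr":[0,0,0],"fingers":0.5},
    {"travel":[0,0,0],"dr":[0,0,0],"fingers":0.5},
    {"travel":[0,0,0],"dr":[0,0,0],"fingers":0.5},
  ],
)

```text
clock: 28.97
tcp_pos: [555.7, -247.0, 254.8]
orientation: [[0.003, -0.058, 0.998], [-0.002, 0.998, 0.058], [-1.0, -0.002, 0.003]]
ft_force: [-0.3, 0.4, -0.7]
grip_width: 42.6
```

```bash
python3 tl.py 26 t6; python3 look.py k | grep -E "wood|tcp"
python3 - <<'E'
from h import *
import pickle
im,d,p=cam("side");W=pts(d,p);save("final",im)
P=W[(d>0)&(abs(W[...,0]-584)<35)&(abs(W[...,1]-3)<35)&(W[...,2]>100)]
Q=W[(d>0)&(abs(W[...,0]-584)<35)&(abs(W[...,1]-3)<35)&(abs(W[...,2]-20)<4)]
for a in(P,Q): print("tamper",cv2.minAreaRect(a[:,:2].astype(np.float32))[:2],np.median(a[:,2])) if len(a)>5 else 0
im2=cv2.imread("pics/t6wrist.png");s=im[...,::-1]
cv2.imwrite("pics/fin.png",cv2.resize(np.vstack([s,im2]),None,fx=.74,fy=.74))
E
```

```text
t 28.97 tcp [ 555.7 -247.   254.8] yaw 0.058 xdown [ 0.003 -0.002 -1.   ] F [-0.3  0.4 -0.7] w 42.6
top rim 422 [ 558.  -251.7] [171.4 230. ] 0.061 z [49.7 54.6 58.5]
top handle 247 [ 556.1 -247.1] [14.5 89.4] 0.063 z [ 95.6 100.4 103.7]
top green 162 [ 555.8 -245.6] [192.8 240.7] 0.059 z [34.9 44.1 49.4]
side rim 533 [ 553.9 -247.8] [170.2 225.4] 0.058 z [49.2 54.2 57.1]
side handle 120 [ 554.2 -244.2] [13.5 86.7] 0.056 z [ 96.7 100.7 102.8]
side green 124 [ 554.2 -245. ] [191.6 243.3] 0.066 z [36.8 43.8 47.8]
wrist rim 2143 [ 555.6 -247.5] [171.2 219.9] 0.058 z [51.7 53.7 55.3]
wrist handle 655 [ 554.8 -247.1] [14.5 87.7] 0.066 z [ 97.9  99.6 101.1]
wrist green 310 [ 554.  -237.9] [193.5 225. ] 0.058 z [36.5 44.3 46.3]
t 29.12 tcp [ 554.  -246.1  251.4] yaw 0.058 xdown [-0.003  0.001 -1.   ] F [-0.3  0.7  0.4] w 42.7
top wood 580 [ 554.5 -246.6] [ 78.8 132.5] 0.749 z [ 39.5  75.  103.6]
side wood 542 [ 553.9 -240.9] [103.9 120.9] 1.548 z [ 33.9  47.8 102.2]
wrist wood 2703 [ 554.2 -239. ] [105.7 120. ] 1.57 z [ 43.3  76.3 100.9]
tamper ((584.3023071289062, 2.7968578338623047), (20.757200241088867, 20.546009063720703)) 109.76143976620688
tamper ((584.9022216796875, 1.3592853546142578), (45.808780670166016, 48.03245544433594)) 20.465663923749958
```

View pics/fin.png

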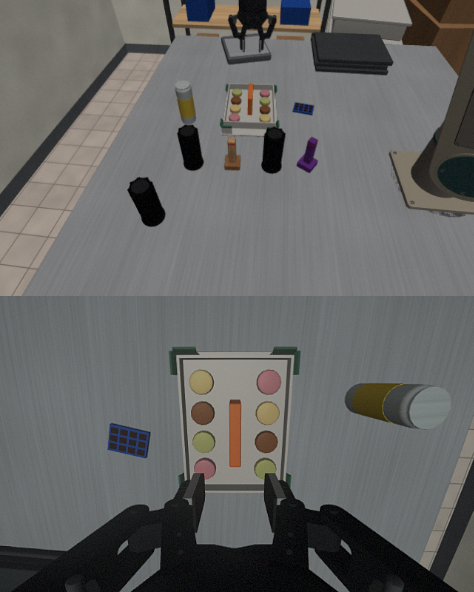

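The pictures show the tray level inside all four guides, the tamper upright at (232,152), and the tubes and can where they were. Everything is at rest and the gripper is clear, so I'm handing in.

```bash
python3 -c "
from h import *
print(manip.finish_job())"
```

```text
the job is handed in; nothing more can be done
None
```

I handed the job in at about 29 s of the 69 s allowed. `finish_job` gave no verdict, so what follows is from my own camera and force checks.

**What I did:** I picked up the tamper and pushed the plate against the x fence (about 6 N), then against the y fence (about 7 N). I then stood the tamper on the bench at about (584, 2) mm. Last, I lowered the tray into the guides until the force showed the ledges carrying it, let go and lifted clear.

**Last checks:**

| Item | Measured | Target |
|---|---|---|
| Plate in base frame, top camera, before the tray covered it | x≈12, y≈12–13 mm; square within 0.005 rad | 12, 12 mm; within 0.03 rad |
| Tray rim height | 54 mm | 54 mm |
| Tray centre | within about 1 mm of the base centre | within 4 mm |
| Tray yaw | 0.058 rad (base about 0.06) | within 0.04 rad of the base |
| Tamper | top 110 mm, foot top 20.5 mm, upright | 110 mm, 20 mm |

The tubes and can looked undisturbed in the last pictures; I didn't measure them again.

**Disagreements:** the top and side cameras differ by about 2–3 mm, which is within their stated calibration, so I relied on the wrist camera and on differences within one camera. The side camera put the plate's y at about 13.7 mm in one view, and up to about 16 mm in a later one. The fence makes anything past 12 mm impossible, so I put that down to camera bias. After release, the top and side cameras' rim outlines were stretched a few mm beyond the real tray, so for the final centring I relied on the wrist-camera rim and on the handle.

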